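# Set out a gate valve's trim in its assembly holders

## Robot

A 6-joint arm with a two-finger parallel gripper is mounted at the origin on the work surface. World frame = base frame: x ahead of the robot, y to its left, z up, the work surface at z = 0. Lengths are in m, angles in rad, forces in N, time in s.
With the tool pointing down it reaches from about 0.3 to 0.775 m from the base axis. Payload 14.6 kg.
Tool frame: the origin (TCP) lies at the very end of the fingers, on their centre line; the grasp point (between the pads) lies 19 mm behind it; z points along the fingers, y is the direction in which the jaws open and shut (so a half turn about z gives the same grasp; the last joint's range is limited). The gripper opens to 94 mm and grips with 3 to 60 N. Pads are 16 mm wide; open, the fingers measure 119 mm over their backs; the gripper's body (75 mm by 177 mm) begins 78 mm behind the grasp point.
Start: joints at [-1.224, 0.3, 1.521, -0, 1.321, -0.067], TCP at [0.221, -0.504, 0.179] pointing down, gripper open.
Joint ranges: [-3.03, 3.03], [-0.79, 2.21], [0.23, 2.52], [-1.04, 4.18], [0, 3.07], [-2.55, 2.55]. Speed limits (rad/s): [2.22, 2.22, 2.57, 3.14, 3.14, 3.14].

## Interface

Orientations are given as [roll, pitch, yaw] about the fixed x, y, z axes, in that order (R = Rz(yaw) Ry(pitch) Rx(roll)).
In Python, from station import ctrl, eyes gives the robot as it stands.
- The arm moves only by the tool jog_arm, never from a script. Its argument "moves" is a list of rows, each a list of 3 entries, a list of its own where there are three numbers: the shift along the world's x, y, z in mm, then the turn, a rotation vector about the world's x, y, z in units of 5 degrees (1.0 is 5 degrees), then the finger opening in mm, from 0 to 94. In form: [[[tx, ty, tz], [wx, wy, wz], jaw], ...]. A call has 1 to 5 rows; each row is the pose to reach, as a shift and turn from the pose commanded when the call began; what a row does not reach only later rows make up. A row lasts 1/12 s, in which the tool goes at most 41.7 mm and 7.16 degrees, less where a joint would pass 70% of its speed; a pose out of reach is approached as far as the arm can. A call with a gripper value outside its range is refused whole. The fingers move at their own pace and stop on an object; "squeeze" is the grip in N (left out, the last holds). Time passes only in rows, so rows that repeat a pose let the fingers close. It gives the time, the measured TCP pose, the force and the opening at its end, in the units of the state.
- ctrl.get_obs(): the state, without advancing time (a new reading comes with each control period).
- eyes.camera(name): name is "side" or "top" or "wrist"; returns a dict with "frame" (384x512x3 uint8, red, green, blue), "vertical_fov" (degrees; the focal length in pixels is half the picture's height over the tangent of half this angle, whatever the lens; pixels are square), "cx", "cy" (the principal point, pixels), "eye" and "attitude" of the camera in the world; the wrist camera has in their place "hand_eye" (4x4, takes a point from camera to tool coordinates, whose origin is the TCP and whose axes are the flange's). Camera axes: x right, y down, z forward; pixel columns grow to the right and rows downward; lengths in m; the calibration is good to about 2 mm. A picture is of the moment at which its call begins: read the wrist's pose just before it. There is no depth.
- ctrl.hand_in(): hands the job in, once; it reports no verdict.
The state is a dict: "time_s": time; "qpos": joint angles; "joint_vel": joint speeds; "tau": joint torques, N m; "ee_pos": TCP position; "eef_rot": TCP orientation; "force": force on the tool from outside, world axes, zero at the start; "moment": the same for the moment, N m; "grip_width": finger opening in m.
Only numpy, scipy, OpenCV 4.12 (cv2) and the standard library are available. Lean on these libraries where they do the work, as an engineer would, in place of code of your own. Each camera call takes 0.05 s, during which the arm holds its last target.

## Task

Set out the brass parts of the valve in their matching holders for assembly: each seat ring flat over the post of its own size, the oval gland flat inside the oblong tray with its sleeve up, and the threaded stem, pulled up out of its spring clips, lying centred in both V-blocks. Do not knock over the oil bottle.

Things in the scene. Friction and masses are not known exactly. Their poses are not given: they have to be found in the camera images.
- ring_large_center (a point): The larger of two plain brass valve seat rings lying flat and loose: outer diameter 60 mm, hole 38 mm, 18 mm high, about 220 g. The point is its centre, half-way up (9 mm over its underside); z is the ring's axis.
- ring_small_center (a point): The smaller brass seat ring lying flat and loose: outer diameter 40 mm, hole 24 mm, 18 mm high, about 100 g. The point is its centre, half-way up (9 mm over its underside); z is the ring's axis.
- gland_center (a point): Brass gland, loose, about 300 g: an oval flange 84 mm long (x), 40 mm wide (y), 12 mm thick, with two dark bolt holes, and on its middle an upright round sleeve, diameter 28 mm, its top 46 mm over the underside: grip it by the sleeve. The point is on the sleeve's axis, 23 mm over the underside (half-way up); x along the oval, z up; both ends are alike.
- stem_center (a point): Brass valve stem, loose, about 200 g: a round rod of 14 mm diameter, 156 mm long, threaded at one end (-x), a small square at the other. It lies level in the clip rack, its axis 40 mm over the bench; the 80 mm in its middle, between the clips, are free to grip. The point is on the axis at mid-length; x runs along the rod.
- clip_rack: Fixed rack that holds the stem at first: wooden base 130 x 50 x 8 mm with two steel C-shaped spring clips, each 16 mm wide, centred 50 mm either side of the middle along x, open at the top, tops 59 mm over the bench. The stem, lifted straight up, resists with up to about 12 N and snaps out within 10 mm. Origin: centre of its underside.
- spigot_large: Fixed holder for the large ring: a round grey base of 70 mm diameter, 10 mm high, with an upright steel post of 20 mm diameter, its tapered top 34 mm over the bench. Origin: centre of its underside, on the bench.
- spigot_small: Fixed holder for the small ring: a round grey base of 48 mm diameter, 10 mm high, with an upright steel pin of 9 mm diameter, its tapered top 34 mm over the bench. Origin: centre of its underside, on the bench.
- nest_floor (a point): Fixed holder for the gland: a shallow grey oblong tray, inside 100 mm long (x) by 56 mm wide (y), floor 5 mm above the bench, rim 4 mm thick with its top 9 mm above the bench. The point is the centre of its floor's upper face; x along the tray.
- cradle_seat (a point): Fixed holder for the stem: two grey V-blocks, each 14 mm thick, centred 42 mm either side of the middle on a base plate 130 x 50 x 8 mm. The V-grooves open upward, 44 mm wide at the top (about 48 mm over the bench). The point is where the middle of the stem's axis lies when seated, 36 mm over the bench; x runs along the grooves.
- oil_bottle: Amber bottle of thread oil standing loose at the back, 38 mm diameter, 95 mm tall, a bystander. Origin: centre of its underside; z is its axis.
Things that resemble listed ones, but are neither listed nor needed, are in the scene too. Leave any orange or turquoise look-alike of the part that bears ring_small_center alone. What is shaped like the part that bears cradle_seat but green or pink is not meant.

How it is judged:
By the outcome, as a careful person would: the job done as asked, in the order asked, and still so for the second after the job is handed in, with the robot touching nothing.
It also fails if it takes over 128 s, if anything falls off the work surface, if the arm or the gripper's body presses on something with over 40 N, if the wrist force passes 120 N, or if a joint passes its speed limit or range.

## Working session

There is one attempt and no reset: what is moved stays moved. The work goes in short steps, Python scripts to look and compute and a tool call to move; the robot and the scene stay as the last step left them, time stands still between calls to the robot, and variables do not carry over. Pictures are saved under pics/ and viewed, and the job is handed in when it is done.

Besides the shell and the picture viewer there is one more tool, called after "Emit:" as name([rows], argument=value, ...), one row to a line, values as JSON. jog_arm: Moves the arm, as the interface text tells. Its arguments: {"type":"object","properties":{"moves":{"type":"array","items":{"type":"array"}},"squeeze":{"type":"number"}},"required":["moves"]}

```bash
ls; mkdir -p pics; python3 - <<'E'
from station import ctrl, eyes
import cv2
print(ctrl.get_obs())
for n in ["side","top","wrist"]:
    c=eyes.camera(n); cv2.imwrite(f"pics/{n}0.png",c["frame"][:,:,::-1])
    print(n,{k:v for k,v in c.items() if k!="frame"})
E
```

```text
pics
{'time_s': 0.0, 'qpos': array([-1.22358194e+00,  3.00479887e-01,  1.52159788e+00,  1.35390921e-06,
        1.32071874e+00, -6.66038045e-02]), 'joint_vel': array([-0.00113041, -0.00140857, -0.00054997,  0.00095708,  0.00093116,
        0.00075323]), 'tau': array([ 9.95276991e-05, -5.31810737e+01, -3.52738774e+01,  7.08598411e-02,
        2.44068395e-02, -1.11511808e-04]), 'ee_pos': array([ 0.22105046, -0.50328801,  0.17837443]), 'eef_rot': array([-3.14039156e+00, -8.14305055e-05,  4.13817804e-01]), 'force': array([-0.31181962, -0.05790357,  1.00050716]), 'moment': array([0.00171655, 0.04440165, 0.02185072]), 'grip_width': 0.09424512991864264}
side {'vertical_fov': 54.826303458916875, 'cx': 265.48692321647474, 'cy': 187.34630141949768, 'eye': array([ 0.38645841, -0.56240202,  0.76766101]), 'attitude': array([-2.43103802,  0.00600682, -0.30595951])}
top {'vertical_fov': 48.413118391692024, 'cx': 252.28344366690376, 'cy': 186.50472271686078, 'eye': array([0.36512   , 0.01800835, 1.20158314]), 'attitude': array([-2.96339865, -0.01106754, -1.60037675])}
wrist {'vertical_fov': 61.44802699346148, 'cx': 254.41373450783584, 'cy': 191.15097430127722, 'hand_eye': array([[-9.87990526e-04, -9.67942376e-01, -2.51170423e-01,
         7.25318080e-02],
       [ 9.99999427e-01, -1.06007429e-03,  1.51693300e-04,
         7.19003783e-05],
       [-4.13089682e-04, -2.51170129e-01,  9.67942868e-01,
        -2.06011189e-01],
       [ 0.00000000e+00,  0.00000000e+00,  0.00000000e+00,
         1.00000000e+00]])}
```

View pics/top0.png

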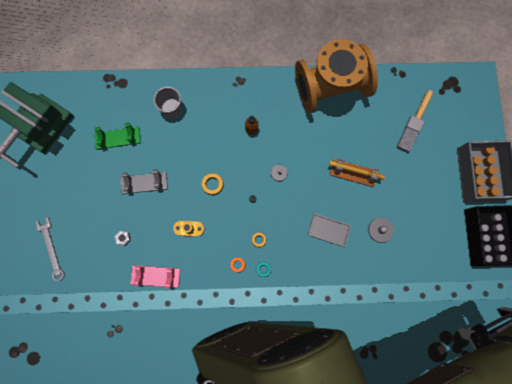

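View pics/side0.png

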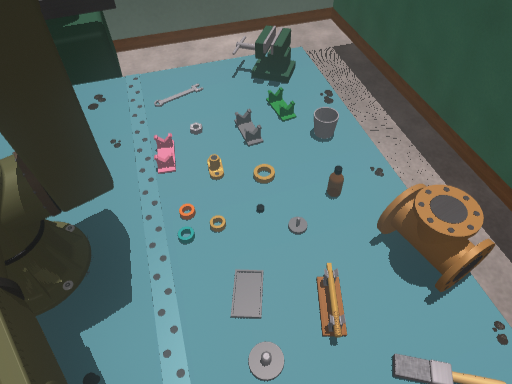

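View pics/wrist0.png

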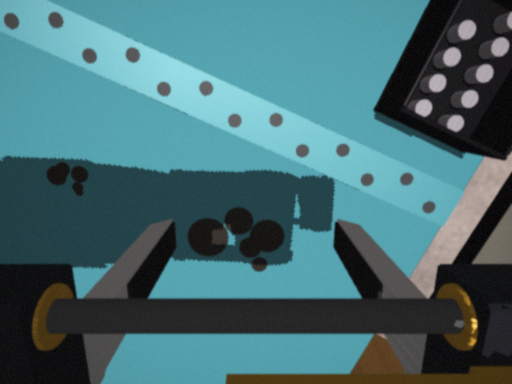

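Candidates (top view pixels):
- **Small ring:** brass (259,240). The orange (237,265) and turquoise (263,270) rings are decoys.
- **Large ring:** brass (212,184). The nut at (122,238) is not it.
- **Cradle:** grey (144,182). The green (117,137) and pink (155,276) ones are decoys.
- **Other parts:** gland (188,229), stem and rack (356,172), tray (329,230), spigot_large (380,230), spigot_small (279,173), bottle (252,125).

Next I'll check the choice in close crops.

```bash
cat > h.py <<'E'
import numpy as np, cv2
from scipy.spatial.transform import Rotation as R
from station import ctrl, eyes
def cam(n):
    o=ctrl.get_obs() if n=="wrist" else None
    c=eyes.camera(n); f=192/np.tan(np.radians(c["vertical_fov"])/2)
    if n=="wrist":
        T=np.eye(4);T[:3,:3]=R.from_euler("xyz",o["eef_rot"]).as_matrix();T[:3,3]=o["ee_pos"]
        M=T@np.array(c["hand_eye"])
    else:
        M=np.eye(4);M[:3,:3]=R.from_euler("xyz",c["attitude"]).as_matrix();M[:3,3]=c["eye"]
    return dict(im=c["frame"][:,:,::-1].copy(),f=f,cx=c["cx"],cy=c["cy"],M=M)
def ray(c,u,v):
    d=c["M"][:3,:3]@np.array([(u-c["cx"])/c["f"],(v-c["cy"])/c["f"],1]); return c["M"][:3,3],d
def onz(c,u,v,z):
    e,d=ray(c,u,v); return e+d*(z-e[2])/d[2]
def proj(c,p):
    q=c["M"][:3,:3].T@(np.array(p)-c["M"][:3,3]); return q[:2]/q[2]*c["f"]+[c["cx"],c["cy"]]
def obs():
    o=ctrl.get_obs(); return o
E
python3 - <<'E'
from h import *
t=cam("top");s=cam("side")
cv2.imwrite("pics/topcrop.png",cv2.resize(t["im"][115:295,90:410],None,fx=2.5,fy=2.5,interpolation=cv2.INTER_CUBIC))
cv2.imwrite("pics/sidecrop.png",cv2.resize(s["im"][80:384,140:360],None,fx=1.95,fy=1.95,interpolation=cv2.INTER_CUBIC))
for n,u,v,z in [("large",212,184,.009),("small",259,240,.009),("gland",188,229,.023),("stem",356,172,.04),("nest",329,230,.005),("spL",381,230,.01),("spS",279.5,173,.01),("cradle",144,182,.03),("bottle",252,130,0)]:
    print(n,onz(t,u,v,z).round(4))
for n,u,v,z in [("large",264,173,.009),("small",218,223,.009),("spL",266,361,.01),("spS",298,226,.01),("nest",248,294,.005)]:
    print(n,onz(s,u,v,z).round(4))
E
```

```text
large [0.5898 0.1125 0.009 ]
small [ 0.4281 -0.0157  0.009 ]
gland [0.4631 0.1789 0.023 ]
stem [ 0.607  -0.2914  0.04  ]
nest [ 0.4505 -0.2128  0.005 ]
spL [ 0.4459 -0.3573  0.01  ]
spS [ 0.6163 -0.0803  0.01  ]
cradle [0.5967 0.2999 0.03  ]
bottle [ 0.7491 -0.0058  0.    ]
large [0.5907 0.1132 0.009 ]
small [ 0.4304 -0.0143  0.009 ]
spL [ 0.4467 -0.3599  0.01  ]
spS [ 0.6171 -0.0844  0.01  ]
nest [ 0.4512 -0.2159  0.005 ]
```

View pics/topcrop.png

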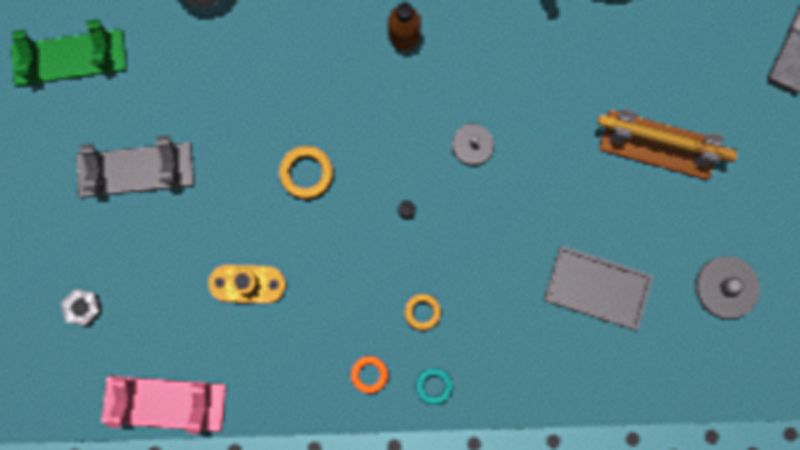

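View pics/sidecrop.png

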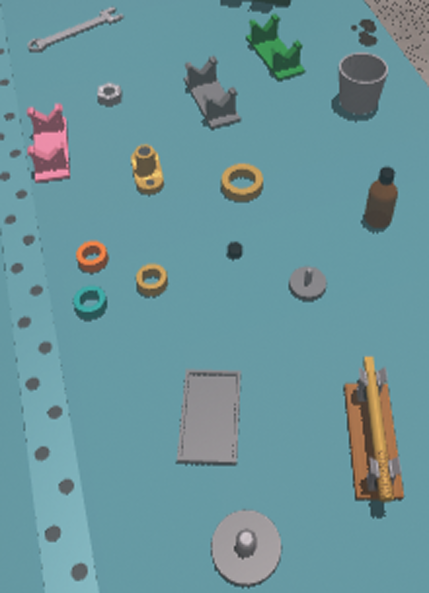

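The crops confirm it: the brass small ring is at top crop (423,312), with the orange and turquoise decoys below it. The grey cradle, rack, tray and spigots are all clear, and there is a small black cap at (406,210). Top and side views agree to 2–4 mm. I'll move towards the large ring.

Emit:
jog_arm([
  [[20, 34, 6], [0, 0, 0], 94],
  [[40, 68, 12], [0, 0, 0], 94],
  [[60, 102, 18], [0, 0, 0], 94],
  [[80, 136, 20], [0, 0, 0], 94],
  [[100, 170, 20], [0, 0, 0], 94],
])

```text
time_s: 0.67
ee_pos: [0.3217, -0.332, 0.1995]
eef_rot: [3.141, -0.0, 0.413]
force: [0.4, -0.7, 0.6]
grip_width: 0.0939
```

Emit:
jog_arm([
  [[20, 34, 0], [0, 0, 0], 94],
  [[40, 68, 0], [0, 0, 0], 94],
  [[60, 102, 0], [0, 0, 0], 94],
  [[80, 136, 0], [0, 0, 0], 94],
  [[100, 170, 0], [0, 0, 0], 94],
])

```text
time_s: 1.08
ee_pos: [0.4217, -0.1617, 0.1992]
eef_rot: [3.141, -0.0, 0.414]
force: [1.1, -1.2, 0.1]
grip_width: 0.0938
```

Emit:
jog_arm([
  [[20, 34, 0], [0, 0, 0], 94],
  [[40, 68, 0], [0, 0, 0], 94],
  [[60, 102, 0], [0, 0, 0], 94],
  [[80, 136, 0], [0, 0, 0], 94],
  [[100, 170, 0], [0, 0, 0], 94],
])

```text
time_s: 1.5
ee_pos: [0.5217, 0.0085, 0.199]
eef_rot: [3.141, -0.0, 0.414]
force: [1.9, -2.2, 0.2]
grip_width: 0.0937
```

Emit:
jog_arm([
  [[20, 34, 0], [0, 0, 0], 94],
  [[40, 68, 0], [0, 0, 0], 94],
  [[68, 104, 0], [0, 0, 0], 94],
  [[68, 104, 0], [0, 0, 0], 94],
])

```text
time_s: 1.83
ee_pos: [0.5908, 0.1151, 0.1976]
eef_rot: [-3.141, 0.001, 0.417]
force: [-1.5, -0.2, -0.2]
grip_width: 0.0939
```

```bash
cat >> h.py <<'E'
def blobs(c,lo,hi,mina=60):
    m=cv2.inRange(cv2.cvtColor(c["im"],cv2.COLOR_BGR2HSV),np.array(lo),np.array(hi))
    cs,_=cv2.findContours(m,cv2.RETR_EXTERNAL,cv2.CHAIN_APPROX_NONE)
    return [k for k in cs if cv2.contourArea(k)>mina],m
E
python3 - <<'E'
from h import *
w=cam("wrist"); cv2.imwrite("pics/w1.png",w["im"])
bs,m=blobs(w,(15,120,60),(32,255,255),800)
for k in bs:
    e=cv2.fitEllipse(k); print(e, cv2.contourArea(k), onz(w,*e[0],.018).round(4),onz(w,*e[0],.009).round(4))
t=cam("top")
bs,m=blobs(t,(15,120,60),(32,255,255),40)
for k in bs:
    r=cv2.minAreaRect(k); print(r)
E
```

```text
((402.46771240234375, 377.2093505859375), (13.826842308044434, 347.98699951171875), 89.124267578125) 2529.0 [ 0.3974 -0.2052  0.018 ] [ 0.3913 -0.2134  0.009 ]
((457.6209716796875, 316.64349365234375), (34.85017013549805, 64.75843048095703), 161.88580322265625) 1102.0 [ 0.5156 -0.2229  0.018 ] [ 0.5123 -0.2315  0.009 ]
((51.44158935546875, 316.29388427734375), (35.211647033691406, 63.90013122558594), 17.922178268432617) 1078.5 [0.2905 0.2868 0.018 ] [0.282  0.2902 0.009 ]
((170.87559509277344, 233.4923095703125), (31.34984588623047, 65.10346984863281), 114.10968780517578) 960.5 [0.4712 0.1789 0.018 ] [0.4669 0.1797 0.009 ]
((256.0191650390625, 169.09703063964844), (47.209869384765625, 47.326866149902344), 165.47813415527344) 1752.5 [0.5915 0.1133 0.018 ] [0.59   0.1126 0.009 ]
((258.5, 239.5), (13.0, 13.0), 90.0)
((493.5, 191.0), (6.0, 11.0), 90.0)
((356.53460693359375, 169.87307739257812), (55.34235382080078, 5.963993549346924), 15.255120277404785)
((423.7000732421875, 103.60000610351562), (5.366562843322754, 28.174455642700195), 26.56505012512207)
((335.70855712890625, 71.89248657226562), (62.045467376708984, 79.50370788574219), 75.25643920898438)
```

View pics/w1.png

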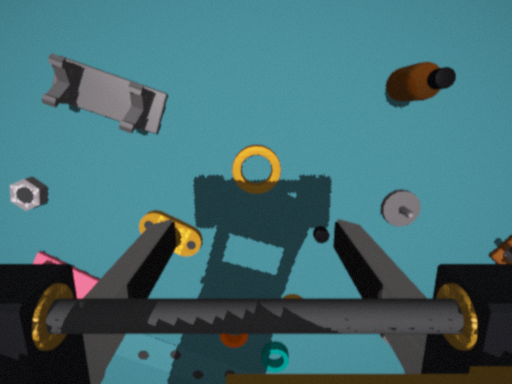

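The wrist view shows the large ring at (256,169), i.e. (0.5905, 0.113). The jaws straddle it, so I'll descend.

Emit:
jog_arm([
  [[0, -2, -40], [0, 0, 0], 94],
  [[0, -2, -80], [0, 0, 0], 94],
  [[0, -2, -120], [0, 0, 0], 94],
  [[0, -2, -150], [0, 0, 0], 94],
  [[0, -2, -165], [0, 0, 0], 94],
])

```text
time_s: 2.35
ee_pos: [0.5867, 0.1067, 0.0302]
eef_rot: [-3.14, 0.005, 0.412]
force: [-0.2, -0.1, 0.5]
grip_width: 0.094
```

Emit:
jog_arm([
  [[0, 0, -15], [0, 0, 0], 94],
  [[0, 0, -28], [0, 0, 0], 94],
  [[0, 0, -28], [0, 0, 0], 94],
])

```text
time_s: 2.6
ee_pos: [0.5876, 0.1072, 0.0039]
eef_rot: [-3.141, 0.003, 0.413]
force: [0.1, 0.2, -0.0]
grip_width: 0.094
```

Emit:
jog_arm([
  [[0, 0, 0], [0, 0, 0], 50],
  [[0, 0, 0], [0, 0, 0], 50],
  [[0, 0, 0], [0, 0, 0], 50],
  [[0, 0, 0], [0, 0, 0], 50],
  [[0, 0, 0], [0, 0, 0], 50],
], squeeze=20)

```text
time_s: 3.02
ee_pos: [0.5894, 0.1085, 0.0066]
eef_rot: [3.141, -0.001, 0.414]
force: [-0.2, 0.1, 0.1]
grip_width: 0.0639
```

Emit:
jog_arm([
  [[0, 0, -2], [0, 0, 0], 50],
  [[0, 0, -2], [0, 0, 0], 50],
  [[0, 0, -2], [0, 0, 0], 50],
  [[0, 0, -2], [0, 0, 0], 50],
])

```text
time_s: 3.35
ee_pos: [0.5891, 0.1084, 0.0039]
eef_rot: [-3.142, 0.0, 0.414]
force: [-0.5, -0.3, 0.4]
grip_width: 0.0501
```

Emit:
jog_arm([
  [[0, 0, 15], [0, 0, 0], 50],
  [[0, 0, 40], [0, 0, 0], 50],
  [[0, 0, 70], [0, 0, 0], 50],
  [[0, 0, 95], [0, 0, 0], 50],
  [[0, 0, 95], [0, 0, 0], 50],
])

```text
time_s: 3.77
ee_pos: [0.5914, 0.1088, 0.1044]
eef_rot: [3.139, -0.007, 0.414]
force: [0.2, 1.0, 0.4]
grip_width: 0.05
```

```bash
python3 - <<'E'
from h import *
w=cam("wrist"); cv2.imwrite("pics/w2.png",w["im"])
o=obs(); print(o["ee_pos"],o["force"],o["grip_width"])
E
```

```text
[0.59044408 0.10860329 0.10159957] [-1.1738944  -0.46682429 -0.5282393 ] 0.05027859958030444
```

View pics/w2.png

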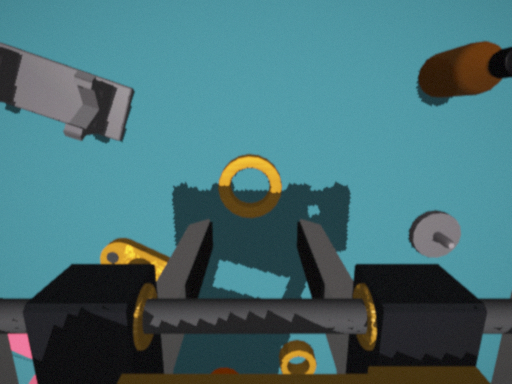

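```bash
python3 - <<'E'
from h import *
w=cam("wrist");o=obs(); print(o["ee_pos"])
bs,m=blobs(w,(15,120,60),(32,255,255),1500)
for k in bs:
    e=cv2.fitEllipse(k); print(e, onz(w,*e[0],.018).round(4),onz(w,*e[0],.009).round(4))
print(proj(w,o["ee_pos"]), proj(w,o["ee_pos"]*[1,1,0]))
for n in("top","side"):
    t=cam(n)
    bs,m=blobs(t,(15,120,60),(32,255,255),40)
    for k in bs:
        r=cv2.minAreaRect(k); print(n,r, onz(t,*r[0],.009))
    cv2.imwrite(f"pics/{n}2.png",t["im"])
E
```

```text
[0.58943499 0.10847525 0.09952031]
((288.0201416015625, 368.8700256347656), (39.169151306152344, 349.3205871582031), 90.9614028930664) [ 0.422  -0.0049  0.018 ] [ 0.4148 -0.0094  0.009 ]
((250.00169372558594, 185.39126586914062), (62.040977478027344, 62.3692626953125), 102.80158233642578) [0.5919 0.1134 0.018 ] [0.5899 0.1127 0.009 ]
[253.85803689 218.91313629] [253.84642512 185.3712743 ]
top ((258.5, 239.5), (13.0, 13.0), 90.0) [ 0.42955244 -0.01436842  0.009     ]
top ((485.5, 170.5), (7.0, 21.0), 90.0) [ 0.60767089 -0.67309147  0.009     ]
top ((356.3961486816406, 169.88076782226562), (55.605472564697266, 5.876287937164307), 15.255120277404785) [ 0.6195883  -0.30119972  0.009     ]
top ((423.7000732421875, 103.60000610351562), (5.366562843322754, 28.174455642700195), 26.56505012512207) [ 0.81420727 -0.51511398  0.009     ]
top ((336.1320495605469, 71.96224975585938), (62.08696746826172, 78.84495544433594), 74.05460357666016) [ 0.92018029 -0.26231906  0.009     ]
side ((333.5774230957031, 299.0503234863281), (73.15013885498047, 7.187343120574951), 83.21102905273438) [ 0.62256311 -0.28446842  0.009     ]
side ((217.0, 221.5), (11.0, 14.0), 90.0) [ 0.42899006 -0.0090195   0.009     ]
side ((444.5735778808594, 226.61924743652344), (104.46544647216797, 81.25738525390625), 55.939090728759766) [ 0.96114358 -0.1958421   0.009     ]
side ((267.54144287109375, 168.71273803710938), (16.947105407714844, 9.068187713623047), 48.01278305053711) [0.60520396 0.1259516  0.009     ]
side ((214.7647247314453, 165.558837890625), (22.313274383544922, 13.339459419250488), 75.96376037597656) [0.46575881 0.18390556 0.009     ]
```

View pics/side2.png

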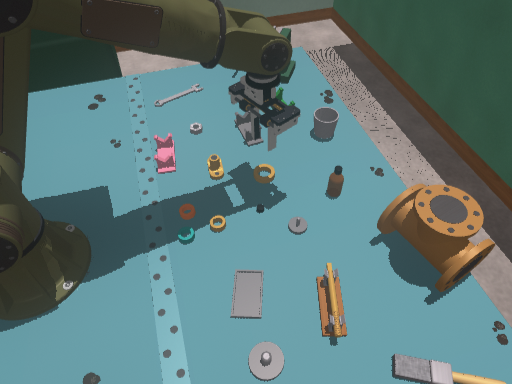

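View pics/top2.png

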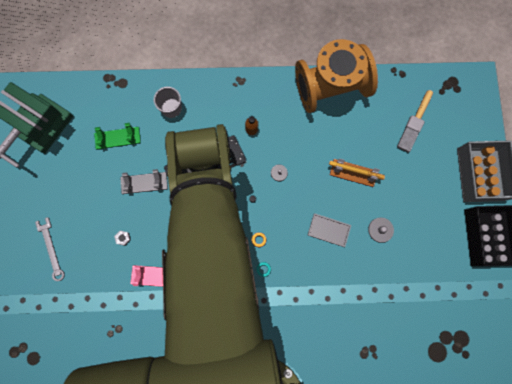

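```bash
python3 - <<'E'
from h import *
o=obs();p=o["ee_pos"];Rt=R.from_euler("xyz",o["eef_rot"]).as_matrix();g=o["grip_width"];print(p,g)
w=cam("wrist");s=cam("side")
a=cv2.resize(w["im"][140:340,100:420],None,fx=2.4,fy=2.4,interpolation=cv2.INTER_CUBIC)
b=cv2.resize(s["im"][70:200,200:330],None,fx=4.4,fy=4.4,interpolation=cv2.INTER_CUBIC)
for sy in(-1,1):
  for z,col in((0,(0,0,255)),(-.019,(0,255,0)),(-.04,(255,0,255))):
    q=p+Rt@np.array([0,sy*g/2,z])
    u=proj(w,q); cv2.circle(a,tuple(int(i) for i in (u-[100,140])*2.4),3,col,-1)
    u=proj(s,q); cv2.circle(b,tuple(int(i) for i in (u-[200,70])*4.4),3,col,-1); print(sy,z,u)
cv2.imwrite("pics/wz.png",a);cv2.imwrite("pics/sz.png",b)
E
```

```text
[0.58852952 0.10836639 0.09772159] 0.050128627116713655
-1 0 [257.20754973 146.35329593]
-1 -0.019 [257.05205123 140.97098362]
-1 -0.04 [256.87468409 134.831726  ]
1 0 [269.83751364 156.35256951]
1 -0.019 [269.87171852 150.98186972]
1 -0.04 [269.91076626 144.85076564]
```

View pics/wz.png

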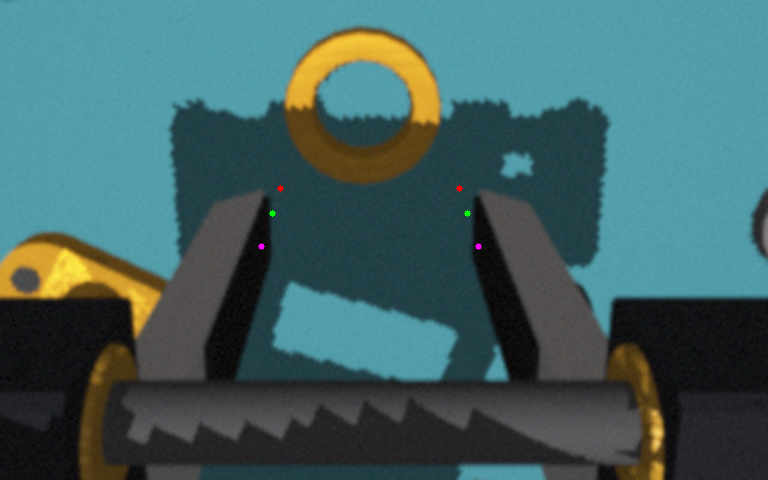

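View pics/sz.png

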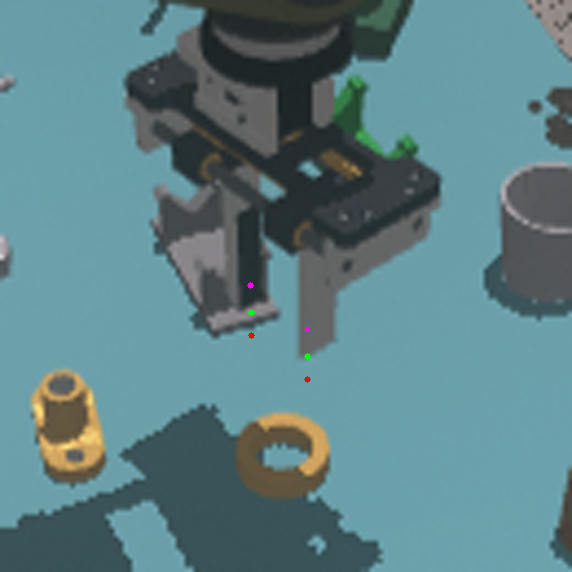

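Side crop: the visible fingertips, at crop (320,355), coincide with the point 19 mm behind the reported TCP. So the fingers end about 19 mm above the reported "TCP". The ring was not touched and is still at (0.590, 0.1127). I'll allow for that and descend deeper, watching the force.

Emit:
jog_arm([
  [[1, 4, 0], [0, 0, 0], 94],
  [[1, 4, 0], [0, 0, 0], 94],
  [[1, 4, -40], [0, 0, 0], 94],
  [[1, 4, -75], [0, 0, 0], 94],
  [[1, 4, -92], [0, 0, 0], 94],
])

```text
time_s: 4.48
ee_pos: [0.5881, 0.1123, 0.0026]
eef_rot: [-3.14, 0.005, 0.414]
force: [-0.7, -0.4, -0.5]
grip_width: 0.0798
```

Emit:
jog_arm([
  [[0, 0, -5], [0, 0, 0], 94],
  [[0, 0, -12], [0, 0, 0], 94],
  [[0, 0, -12], [0, 0, 0], 94],
  [[0, 0, -12], [0, 0, 0], 94],
])

```text
time_s: 4.82
ee_pos: [0.5908, 0.1125, -0.004]
eef_rot: [3.141, -0.001, 0.414]
force: [0.7, 0.5, 0.2]
grip_width: 0.0943
```

Emit:
jog_arm([
  [[0, 0, -4], [0, 0, 0], 94],
  [[0, 0, -7], [0, 0, 0], 94],
  [[0, 0, -7], [0, 0, 0], 94],
])

```text
time_s: 5.07
ee_pos: [0.5901, 0.1124, -0.0121]
eef_rot: [-3.142, -0.0, 0.414]
force: [0.3, -0.4, -0.7]
grip_width: 0.0938
```

```bash
python3 - <<'E'
from h import *
o=obs(); print(o["ee_pos"],o["force"],o["grip_width"])
w=cam("wrist");s=cam("side")
b=cv2.resize(s["im"][110:220,200:330],None,fx=4.4,fy=4.4,interpolation=cv2.INTER_CUBIC)
a=cv2.resize(w["im"],(b.shape[0]*512//384,b.shape[0]))
cv2.imwrite("pics/a3.png",w["im"]);cv2.imwrite("pics/b3.png",b)
E
```

```text
[ 0.59011368  0.11244085 -0.01213363] [ 0.33790321 -0.36572246 -0.6769191 ] 0.09375049043241519
```

View pics/a3.png

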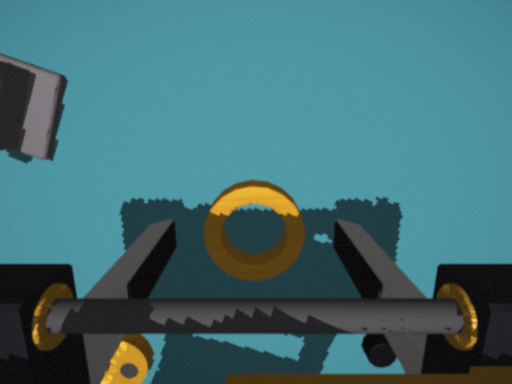

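View pics/b3.png

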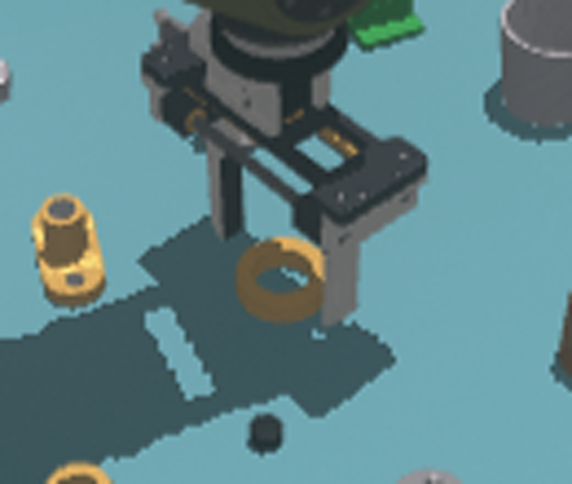

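The ring sits between the fingers and the tips are about 7 mm above the bench. I'll go 3 mm lower and close.

Emit:
jog_arm([
  [[0, 0, -3], [0, 0, 0], 94],
  [[0, 0, -3], [0, 0, 0], 50],
  [[0, 0, -3], [0, 0, 0], 50],
  [[0, 0, -3], [0, 0, 0], 50],
  [[0, 0, -3], [0, 0, 0], 50],
], squeeze=25)

```text
time_s: 5.58
ee_pos: [0.5902, 0.1125, -0.015]
eef_rot: [-3.142, -0.0, 0.414]
force: [-0.5, 0.4, 0.0]
grip_width: 0.0708
```

Emit:
jog_arm([
  [[0, 0, 0], [0, 0, 0], 50],
  [[0, 0, 0], [0, 0, 0], 50],
  [[0, 0, 0], [0, 0, 0], 50],
])

```text
time_s: 5.83
ee_pos: [0.5902, 0.1124, -0.015]
eef_rot: [-3.142, -0.0, 0.414]
force: [-0.3, -0.4, -0.6]
grip_width: 0.0593
```

Gripped at 59.3 mm. Lifting and carrying it to the large spigot.

Emit:
jog_arm([
  [[0, 0, 15], [0, 0, 0], 50],
  [[0, 0, 40], [0, 0, 0], 50],
  [[0, 0, 75], [0, 0, 0], 50],
  [[-10, -30, 105], [0, 0, 0], 50],
  [[-20, -65, 120], [0, 0, 0], 50],
])

```text
time_s: 6.25
ee_pos: [0.5709, 0.0484, 0.108]
eef_rot: [3.14, -0.003, 0.417]
force: [0.6, -1.9, -1.0]
grip_width: 0.0596
```

Emit:
jog_arm([
  [[-11, -37, 0], [0, 0, 0], 50],
  [[-22, -74, 0], [0, 0, 0], 50],
  [[-33, -111, 0], [0, 0, 0], 50],
  [[-44, -148, 0], [0, 0, 0], 50],
  [[-55, -185, 0], [0, 0, 0], 50],
])

```text
time_s: 6.67
ee_pos: [0.5142, -0.1391, 0.1049]
eef_rot: [-3.142, 0.0, 0.414]
force: [1.1, -0.9, -2.0]
grip_width: 0.0595
```

Emit:
jog_arm([
  [[-11, -37, 0], [0, 0, 0], 50],
  [[-22, -74, 0], [0, 0, 0], 50],
  [[-38, -111, 0], [0, 0, 0], 50],
  [[-54, -148, 0], [0, 0, 0], 50],
  [[-69, -175, 0], [0, 0, 0], 50],
])

```text
time_s: 7.08
ee_pos: [0.4447, -0.315, 0.1048]
eef_rot: [3.142, 0.0, 0.413]
force: [1.1, -0.8, -2.7]
grip_width: 0.0593
```

```bash
python3 - <<'E'
from h import *
o=obs(); print(o["ee_pos"],o["eef_rot"],o["force"],o["grip_width"])
w=cam("wrist");cv2.imwrite("pics/a4.png",w["im"])
E
```

```text
[ 0.44473896 -0.31503045  0.1048225 ] [3.14152818e+00 2.26475493e-04 4.12805600e-01] [ 1.08258003 -0.78297649 -2.72750092] 0.059348059517482434
```

View pics/a4.png

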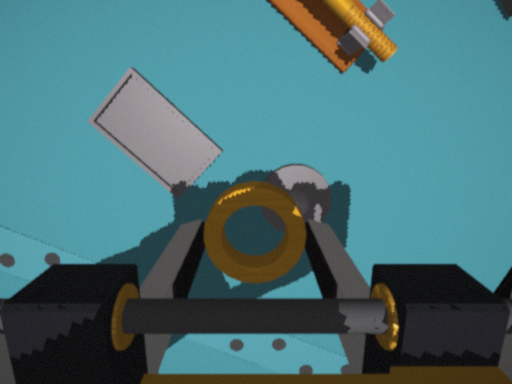

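```bash
python3 - <<'E'
from h import *
for n in("top","side"):
    c=cam(n); c["im"]=cv2.imread(f"pics/{n}0.png")
    bs,m=blobs(c,(0,0,60),(180,60,200),60)
    for k in bs:
        r=cv2.minAreaRect(k)
        if cv2.contourArea(k)>3000 or len(k)<5: continue
        e=cv2.fitEllipse(k)
        P=[onz(c,*b,.008) for b in cv2.boxPoints(r)]
        d=max((P[1]-P[0],P[2]-P[1]),key=np.linalg.norm)
        print(n,np.round(e[0],1),np.round(e[1],1),np.round(r[0],1),onz(c,*e[0],.01)[:2].round(4),"rect",onz(c,*r[0],.008)[:2].round(4),np.degrees(np.arctan2(d[1],d[0])).round(1),np.linalg.norm(d).round(3))
E
```

```text
top [122.  237.4] [13.  14.7] [121.8 237.8] [0.4463 0.3631] rect [0.4454 0.3642] -45.0 0.042
top [380.8 229.6] [23.7 24.9] [380.5 230. ] [ 0.447  -0.3568] rect [ 0.4461 -0.3565] -91.6 0.071
top [ 49.2 246. ] [13.4 72.2] [ 50.8 249.2] [0.4283 0.5619] rect [0.4196 0.5582] -160.1 0.18
top [329.1 229.8] [25.5 46.9] [329.  229.9] [ 0.4506 -0.212 ] rect [ 0.4507 -0.2124] -110.3 0.111
top [124.4 183.5] [ 7.7 21.9] [124.7 183. ] [0.598 0.36 ] rect [0.5996 0.3597] -174.8 0.059
top [163.5 180.1] [ 5.4 19.9] [163.6 180.5] [0.6046 0.2495] rect [0.6039 0.2498] -174.1 0.05
top [145.3 181.8] [20.2 32.7] [144.8 181.1] [0.6011 0.3012] rect [0.6035 0.3028] -85.0 0.08
top [278.7 172.4] [15.5 16.1] [279.  172.5] [ 0.618  -0.0781] rect [ 0.6182 -0.0791] -91.5 0.046
top [ 13.8 147.9] [25.6 33.4] [  9.2 146.8] [0.7105 0.6779] rect [0.7145 0.6922] 2.7 0.113
top [410.5 132.7] [15.5 41.6] [410.5 132. ] [ 0.7256 -0.4671] rect [ 0.7285 -0.468 ] -30.2 0.113
top [ 19.4 115.2] [ 3.9 54. ] [ 17.1 113.6] [0.8082 0.6686] rect [0.814  0.6766] -124.4 0.13
top [ 24.  105.5] [ 3.9 65.7] [ 21.3 103.8] [0.8376 0.6572] rect
[... 867 characters left out ...]
04] rect [ 0.6176 -0.0799] -111.7 0.048
side [448.4 208.7] [24.5 37.9] [448.5 208.8] [ 1.003  -0.1516] rect [ 1.0047 -0.1509] -49.7 0.092
side [334.3 186.5] [15.  21.3] [334.2 187.4] [0.7565 0.0067] rect [0.7558 0.0053] 57.3 0.066
side [195.6 127.9] [11.7 12.1] [195.5 128. ] [0.4438 0.3626] rect [0.4436 0.3646] -101.0 0.058
side [248.3 127.4] [19.8 39.7] [249.1 126.4] [0.6018 0.3139] rect [0.6061 0.32  ] -87.3 0.181
side [325.  121.4] [24.4 33.1] [326.  122.5] [0.8423 0.2667] rect [0.8444 0.263 ] -114.8 0.155
side [328.1  96.2] [ 8.  13.3] [328.  96.] [0.9063 0.387 ] rect [0.9078 0.3909] -114.2 0.069
side [179.5  94.3] [ 7.1 57.1] [177.7  94.8] [0.4233 0.5559] rect [0.4173 0.5577] 19.3 0.185
```

Emit:
jog_arm([
  [[1, -20, 0], [0, 0, 0], 50],
  [[2, -43, -10], [0, 0, 0], 50],
  [[2, -43, -40], [0, 0, 0], 50],
  [[2, -43, -60], [0, 0, 0], 50],
  [[2, -43, -60], [0, 0, 0], 50],
])

```text
time_s: 7.65
ee_pos: [0.4469, -0.3531, 0.0408]
eef_rot: [-3.135, 0.003, 0.415]
force: [-1.2, 1.0, -3.0]
grip_width: 0.0595
```

```bash
python3 - <<'E'
from h import *
o=obs(); print(o["ee_pos"],o["force"],o["grip_width"])
s=cam("side");w=cam("wrist");cv2.imwrite("pics/w5.png",w["im"])
b=cv2.resize(s["im"][264:384,190:340],None,fx=5,fy=5,interpolation=cv2.INTER_CUBIC)
cv2.imwrite("pics/b5.png",b)
E
```

```text
[ 0.44693791 -0.35313095  0.04080852] [-1.18429753  0.95555188 -2.99825019] 0.05945228469944312
```

View pics/b5.png

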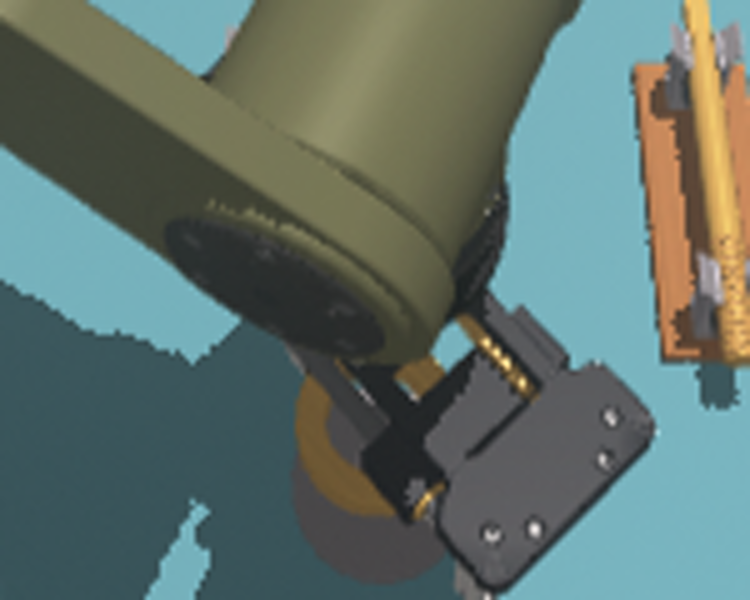

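View pics/w5.png

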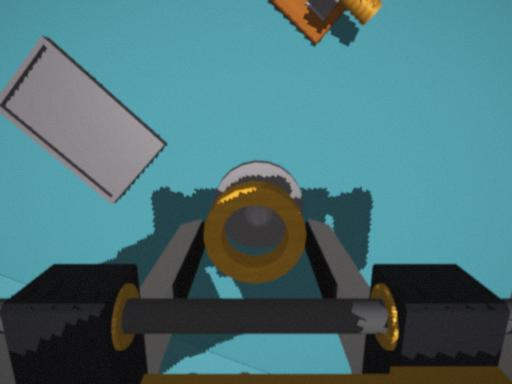

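```bash
python3 - <<'E'
from h import *
w=cam("wrist");o=obs(); print(o["ee_pos"],o["eef_rot"])
cv2.imwrite("pics/w5.png",cv2.resize(w["im"][140:300,170:340],None,fx=3.5,fy=3.5,interpolation=cv2.INTER_CUBIC))
print(proj(w,[.4465,-.3577,.034]),proj(w,[.4465,-.3577,.01]))
k=[(46,38),(165,144),(113,202),(1,104)]
P=[onz(w,*q,.009) for q in k]; print(np.round(P,4),np.mean(P,0)); d=P[1]-P[0];print(np.degrees(np.arctan2(d[1],d[0])),np.linalg.norm(d))
bs,m=blobs(w,(15,120,60),(32,255,255),1500)
E
```

```text
[ 0.44903258 -0.35517965  0.04615745] [ 3.14063272e+00 -5.28642427e-04  4.14847090e-01]
[257.00745398 217.51850065] [256.78185297 207.37092275]
[[ 0.4996 -0.1753  0.009 ]
 [ 0.4639 -0.2751  0.009 ]
 [ 0.405  -0.2532  0.009 ]
 [ 0.4434 -0.1566  0.009 ]] [ 0.45298602 -0.21507302  0.009     ]
-109.6582021368824 0.10597112140513433
```

View pics/w5.png

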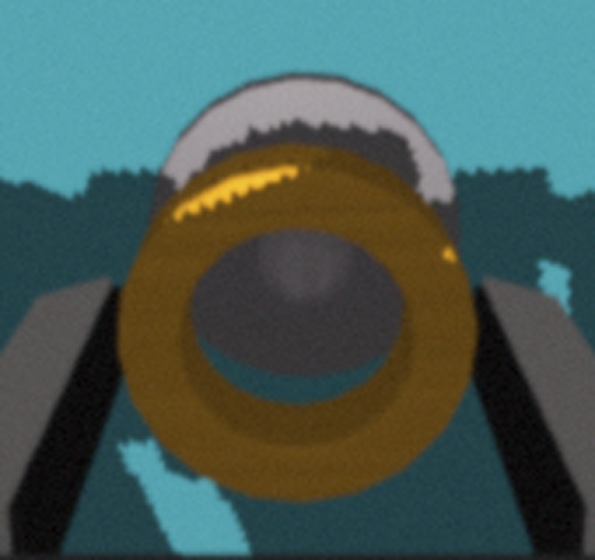

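The post tip shows through the ring hole (crop (305,262)), with offset about 2 mm. I'll lower.

Emit:
jog_arm([
  [[-1, -2, -15], [0, 0, 0], 50],
  [[-1, -2, -30], [0, 0, 0], 50],
  [[-1, -2, -40], [0, 0, 0], 50],
  [[-1, -2, -46], [0, 0, 0], 50],
  [[-1, -2, -46], [0, 0, 0], 50],
])

```text
time_s: 8.22
ee_pos: [0.4472, -0.3572, -0.0013]
eef_rot: [-3.141, 0.0, 0.414]
force: [-0.6, 0.1, -2.2]
grip_width: 0.06
```

Emit:
jog_arm([
  [[0, 0, -3], [0, 0, 0], 50],
  [[0, 0, -3], [0, 0, 0], 50],
  [[0, 0, -3], [0, 0, 0], 50],
])

```text
time_s: 8.47
ee_pos: [0.4474, -0.3577, -0.0035]
eef_rot: [3.141, -0.0, 0.414]
force: [-0.7, 0.4, -1.6]
grip_width: 0.0596
```

Emit:
jog_arm([
  [[0, 0, -1], [0, 0, 0], 50],
  [[0, 0, -1], [0, 0, 0], 70],
  [[0, 0, -1], [0, 0, 0], 94],
  [[0, 0, -1], [0, 0, 0], 94],
  [[0, 0, -1], [0, 0, 0], 94],
])

```text
time_s: 8.88
ee_pos: [0.4472, -0.3577, -0.0048]
eef_rot: [3.141, -0.0, 0.414]
force: [-0.4, -0.8, -0.1]
grip_width: 0.0827
```

Emit:
jog_arm([
  [[0, 0, 10], [0, 0, 0], 94],
  [[0, 0, 40], [0, 0, 0], 94],
  [[0, 0, 80], [0, 0, 0], 94],
  [[0, 0, 115], [0, 0, 0], 94],
  [[0, 0, 115], [0, 0, 0], 94],
])

```text
time_s: 9.3
ee_pos: [0.4494, -0.3596, 0.118]
eef_rot: [3.132, -0.004, 0.414]
force: [0.3, -0.3, 1.0]
grip_width: 0.094
```

```bash
python3 - <<'E'
from h import *
w=cam("wrist");o=obs(); print(o["ee_pos"],o["eef_rot"])
cv2.imwrite("pics/w6.png",w["im"])
E
```

```text
[ 0.44853079 -0.35882554  0.11445588] [ 3.13495611e+00 -2.95681019e-03  4.13790815e-01]
```

View pics/w6.png

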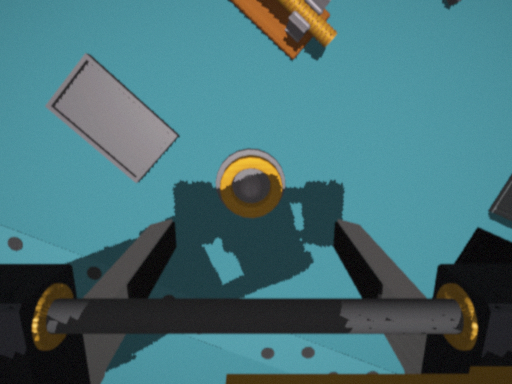

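The large ring sits flat on its base with the post through the hole, at (251,185). Now the small ring.

Emit:
jog_arm([
  [[-2, 40, 0], [0, 0, 0], 94],
  [[-4, 80, 0], [0, 0, 0], 94],
  [[-6, 120, 0], [0, 0, 0], 94],
  [[-8, 160, 0], [0, 0, 0], 94],
  [[-10, 200, 0], [0, 0, 0], 94],
])

```text
time_s: 9.77
ee_pos: [0.4361, -0.1557, 0.1094]
eef_rot: [-3.141, 0.001, 0.413]
force: [1.1, 0.9, 0.1]
grip_width: 0.0941
```

Emit:
jog_arm([
  [[-2, 40, 0], [0, 0, 0], 94],
  [[-4, 80, 0], [0, 0, 0], 94],
  [[-6, 120, 0], [0, 0, 0], 94],
  [[-8, 144, 0], [0, 0, 0], 94],
  [[-8, 144, 0], [0, 0, 0], 94],
])

```text
time_s: 10.18
ee_pos: [0.4282, -0.0101, 0.1096]
eef_rot: [-3.141, 0.001, 0.417]
force: [0.3, -0.4, -0.9]
grip_width: 0.0938
```

```bash
python3 - <<'E'
from h import *
w=cam("wrist");o=obs(); print(o["ee_pos"],o["eef_rot"])
cv2.imwrite("pics/w7.png",w["im"])
bs,m=blobs(w,(15,120,60),(32,255,255),800)
for k in bs:
    e=cv2.fitEllipse(k); print(e, onz(w,*e[0],.018).round(4),onz(w,*e[0],.009).round(4))
E
```

```text
[ 0.42861836 -0.01187851  0.10963806] [-3.14116958e+00  6.18143193e-04  4.17155635e-01]
((414.7740478515625, 376.938720703125), (14.166436195373535, 366.2863464355469), 89.09931945800781) [ 0.3    -0.2631  0.018 ] [ 0.2942 -0.2716  0.009 ]
((457.3949279785156, 316.415283203125), (35.416622161865234, 64.25775909423828), 162.53883361816406) [ 0.3855 -0.2639  0.018 ] [ 0.3822 -0.2725  0.009 ]
((51.516212463378906, 316.72998046875), (35.37671661376953, 64.4449234008789), 18.02521324157715) [0.2113 0.1289 0.018 ] [0.2027 0.1322 0.009 ]
((258.77459716796875, 185.29310607910156), (39.898780822753906, 40.4366340637207), 179.87155151367188) [ 0.4308 -0.0136  0.018 ] [ 0.4289 -0.0145  0.009 ]
((74.9828109741211, 60.847721099853516), (47.99814987182617, 113.87760925292969), 118.5760726928711) [0.4675 0.1762 0.018 ] [0.4666 0.181  0.009 ]
```

View pics/w7.png

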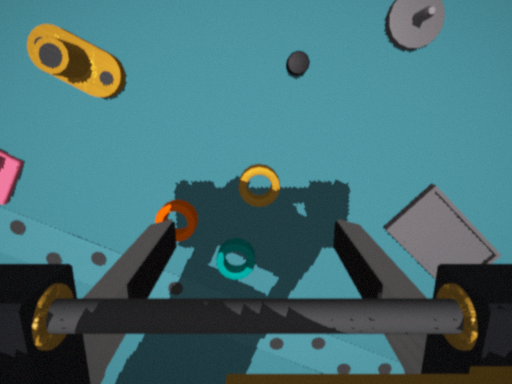

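The wrist view shows the brass ring at (259,185), i.e. (0.4295, −0.014). The orange ring (177,220) and the turquoise one (236,258) lie outside the finger footprints. I'll narrow the jaws to 64 and descend.

Emit:
jog_arm([
  [[0, 0, -30], [0, 0, 0], 64],
  [[0, 0, -60], [0, 0, 0], 64],
  [[0, 0, -85], [0, 0, 0], 64],
  [[0, 0, -95], [0, 0, 0], 64],
  [[0, 0, -95], [0, 0, 0], 64],
])

```text
time_s: 10.65
ee_pos: [0.4278, -0.0141, 0.0131]
eef_rot: [-3.139, 0.004, 0.413]
force: [0.4, -0.4, -0.9]
grip_width: 0.0653
```

```bash
python3 - <<'E'
from h import *
w=cam("wrist");o=obs(); print(o["ee_pos"],o["grip_width"])
cv2.imwrite("pics/w8.png",w["im"])
E
```

```text
[ 0.42881069 -0.01411065  0.01467245] 0.06434190358608662
```

View pics/w8.png

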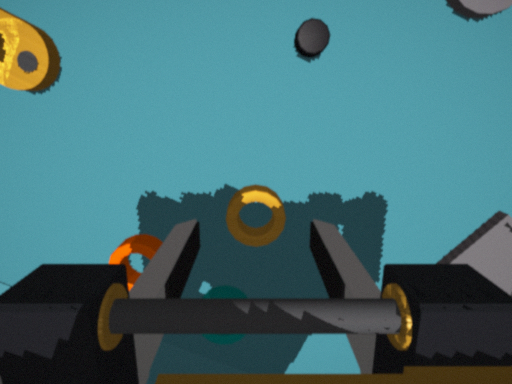

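Emit:
jog_arm([
  [[0, 0, -15], [0, 0, 0], 64],
  [[0, 0, -26], [0, 0, 0], 64],
  [[0, 0, -30], [0, 0, 0], 64],
  [[0, 0, -30], [0, 0, 0], 64],
  [[0, 0, -30], [0, 0, 0], 45],
], squeeze=20)

```text
time_s: 11.12
ee_pos: [0.4298, -0.0138, -0.014]
eef_rot: [3.141, -0.001, 0.414]
force: [0.8, 0.2, -0.6]
grip_width: 0.0601
```

Emit:
jog_arm([
  [[0, 0, 0], [0, 0, 0], 30],
  [[0, 0, 0], [0, 0, 0], 30],
  [[0, 0, 0], [0, 0, 0], 30],
  [[0, 0, 0], [0, 0, 0], 30],
  [[0, 0, 0], [0, 0, 0], 30],
])

```text
time_s: 11.53
ee_pos: [0.4295, -0.0136, -0.0146]
eef_rot: [3.141, -0.001, 0.414]
force: [0.0, -0.1, 7.3]
grip_width: 0.0391
```

Emit:
jog_arm([
  [[0, 0, 10], [0, 0, 0], 30],
  [[0, 0, 35], [0, 0, 0], 30],
  [[0, 0, 70], [0, 0, 0], 30],
  [[20, -7, 90], [0, 0, 0], 30],
  [[50, -18, 95], [0, 0, 0], 30],
])

```text
time_s: 11.95
ee_pos: [0.4802, -0.0314, 0.0845]
eef_rot: [3.139, -0.004, 0.415]
force: [0.3, -0.7, -1.2]
grip_width: 0.0394
```

Emit:
jog_arm([
  [[37, -13, 0], [0, 0, 0], 30],
  [[74, -26, 0], [0, 0, 0], 30],
  [[108, -38, 0], [0, 0, 0], 30],
  [[138, -48, 0], [0, 0, 0], 30],
  [[138, -48, -30], [0, 0, 0], 30],
])

```text
time_s: 12.37
ee_pos: [0.624, -0.0819, 0.0554]
eef_rot: [3.135, -0.009, 0.413]
force: [-0.5, -0.4, -0.4]
grip_width: 0.039
```

Emit:
jog_arm([
  [[0, 0, 0], [0, 0, 0], 30],
  [[0, 0, 0], [0, 0, 0], 30],
  [[0, 0, 0], [0, 0, 0], 30],
])

```text
time_s: 12.62
ee_pos: [0.6167, -0.0793, 0.0511]
eef_rot: [-3.141, 0.0, 0.414]
force: [-0.8, 0.5, -0.8]
grip_width: 0.0397
```

```bash
python3 - <<'E'
from h import *
w=cam("wrist");o=obs(); print(o["ee_pos"],o["eef_rot"],o["grip_width"],o["force"])
for z in(.034,.01):print(proj(w,[.6175,-.0795,z])-[170,140])
cv2.imwrite("pics/w9.png",w["im"])
cv2.imwrite("pics/w9c.png",cv2.resize(w["im"][140:300,170:340],None,fx=3.5,fy=3.5,interpolation=cv2.INTER_CUBIC))
E
```

```text
[ 0.61705061 -0.07934548  0.05162724] [ 3.14096310e+00 -9.12307990e-04  4.14123536e-01] 0.03918438017408366 [ 0.73348862 -0.04608053 -0.97892759]
[85.01421435 69.7930708 ]
[84.952682   60.53477233]
```

View pics/w9.png

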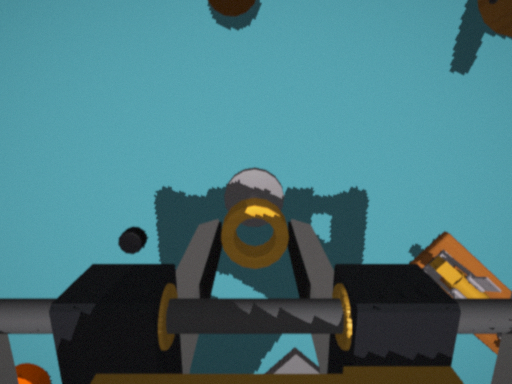

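View pics/w9c.png

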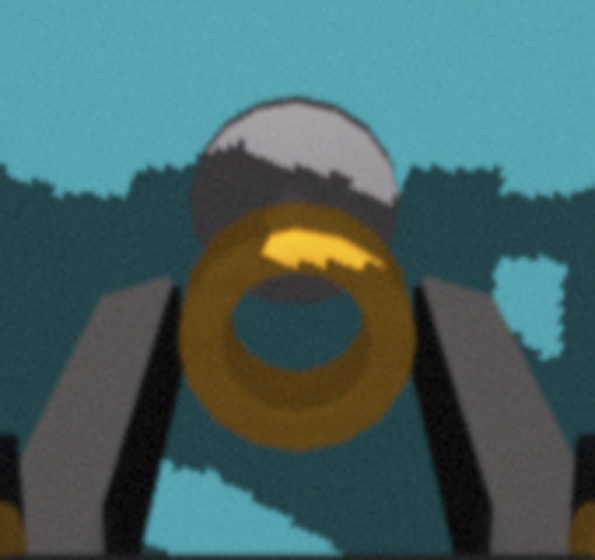

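```bash
python3 - <<'E'
from h import *
w=cam("wrist");o=obs();p=o["ee_pos"]; print(p)
for z in(.066,.084):print((proj(w,[p[0],p[1],z])-[170,140])*3.5)
for u,v in((297,200),(295,203)): print(onz(w,170+u/3.5,140+v/3.5,.01))
bs,m=blobs(w,(10,120,30),(32,255,255),800)
for k in bs: print(cv2.boundingRect(k),(np.array(cv2.fitEllipse(k)[0])-[170,140])*3.5)
E
```

```text
[ 0.61722403 -0.07936307  0.0517536 ]
[295.53071149 300.67961532]
[295.65238879 339.41367714]
[ 0.62034269 -0.07842874  0.01      ]
[ 0.61951142 -0.07829656  0.01      ]
(90, 365, 372, 19) [802.79786682 821.61228943]
(410, 233, 101, 67) [1009.24617004  449.84089661]
(220, 198, 70, 70) [295.19132233 325.36792755]
(477, 0, 35, 37) [1144.41615295 -437.23401928]
```

Disc centre by wrist is (0.620, −0.078), and by top/side (0.6175, −0.0795). That is within the 7.5 mm tolerance; I'll shift 1 mm and lower.

Emit:
jog_arm([
  [[1, 0, -15], [0, 0, 0], 30],
  [[1, 0, -30], [0, 0, 0], 30],
  [[1, 0, -42], [0, 0, 0], 30],
  [[1, 0, -51], [0, 0, 0], 30],
  [[1, 0, -51], [0, 0, 0], 30],
])

```text
time_s: 13.13
ee_pos: [0.6172, -0.0793, -0.0024]
eef_rot: [-3.14, 0.002, 0.414]
force: [0.3, -0.1, -2.1]
grip_width: 0.0391
```

Emit:
jog_arm([
  [[0, 0, -4], [0, 0, 0], 30],
  [[0, 0, -4], [0, 0, 0], 30],
  [[0, 0, -4], [0, 0, 0], 30],
])

```text
time_s: 13.38
ee_pos: [0.6184, -0.0796, -0.0045]
eef_rot: [3.141, -0.001, 0.414]
force: [-0.4, -0.1, -1.6]
grip_width: 0.0394
```

Emit:
jog_arm([
  [[0, 0, 0], [0, 0, 0], 60],
  [[0, 0, 0], [0, 0, 0], 64],
  [[0, 0, 0], [0, 0, 0], 64],
  [[0, 0, 0], [0, 0, 0], 64],
])

```text
time_s: 13.72
ee_pos: [0.6183, -0.0796, -0.0048]
eef_rot: [3.141, -0.0, 0.414]
force: [-0.3, 0.2, -0.3]
grip_width: 0.0619
```

Emit:
jog_arm([
  [[0, 0, 10], [0, 0, 0], 64],
  [[0, 0, 40], [0, 0, 0], 64],
  [[0, 0, 80], [0, 0, 0], 64],
  [[0, 0, 115], [0, 0, 0], 64],
  [[0, 0, 115], [0, 0, 0], 64],
])

```text
time_s: 14.13
ee_pos: [0.6212, -0.0801, 0.1186]
eef_rot: [3.135, -0.009, 0.414]
force: [0.8, -0.5, 0.3]
grip_width: 0.0644
```

```bash
python3 - <<'E'
from h import *
w=cam("wrist");o=obs(); print(o["ee_pos"],o["eef_rot"],o["qpos"])
cv2.imwrite("pics/w10.png",w["im"])
s=cam("side");cv2.imwrite("pics/s10.png",s["im"])
bs,m=blobs(s,(15,120,60),(32,255,255),40)
E
```

```text
[ 0.6200144  -0.07987651  0.11483427] [ 3.13736661 -0.0062299   0.41383764] [-1.86721038e-01  5.16018827e-01  1.37141035e+00  3.57877718e-05
  1.24663556e+00  9.70239539e-01]
```

View pics/w10.png

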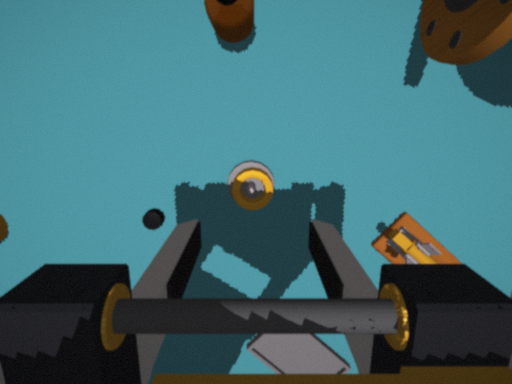

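View pics/s10.png

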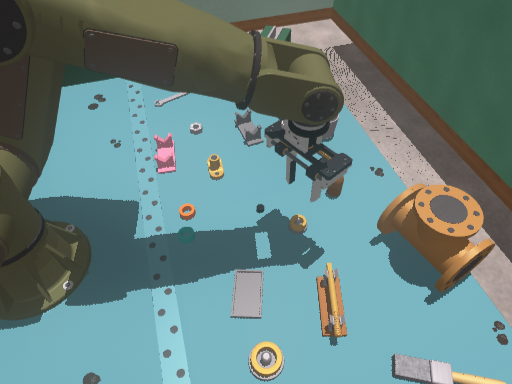

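The small ring is seated on its pin at (252,187) and the bottle is upright. Now the gland.

Emit:
jog_arm([
  [[-18, 32, 0], [0, 0, 0], 64],
  [[-37, 63, 0], [0, 0, 0], 64],
  [[-55, 94, 0], [0, 0, 0], 64],
  [[-74, 125, 0], [0, 0, 0], 64],
  [[-92, 156, 0], [0, 0, 0], 64],
])

```text
time_s: 14.65
ee_pos: [0.5242, 0.0775, 0.1087]
eef_rot: [-3.141, 0.002, 0.413]
force: [-0.2, 0.7, 0.0]
grip_width: 0.0636
```

Emit:
jog_arm([
  [[-18, 32, 0], [0, 0, 0], 64],
  [[-37, 63, 0], [0, 0, 0], 64],
  [[-55, 94, 0], [0, 0, 0], 64],
  [[-62, 104, 0], [0, 0, 0], 64],
  [[-62, 104, 0], [0, 0, 0], 64],
])

```text
time_s: 15.07
ee_pos: [0.4624, 0.1821, 0.1092]
eef_rot: [-3.141, 0.002, 0.417]
force: [0.0, -0.6, 0.0]
grip_width: 0.0639
```

```bash
python3 - <<'E'
from h import *
w=cam("wrist");o=obs(); print(o["ee_pos"],o["eef_rot"])
cv2.imwrite("pics/w11.png",cv2.resize(w["im"][90:270,150:390],None,fx=3,fy=3,interpolation=cv2.INTER_CUBIC))
p=o["ee_pos"]
print((proj(w,[p[0],p[1],.046])-[150,90])*3,(proj(w,[p[0],p[1],.012])-[150,90])*3)
E
```

```text
[0.46349087 0.18081226 0.10930852] [-3.14156760e+00  1.27160184e-03  4.15949666e-01]
[318.49036925 310.59707088] [317.93464241 283.10087407]
```

View pics/w11.png

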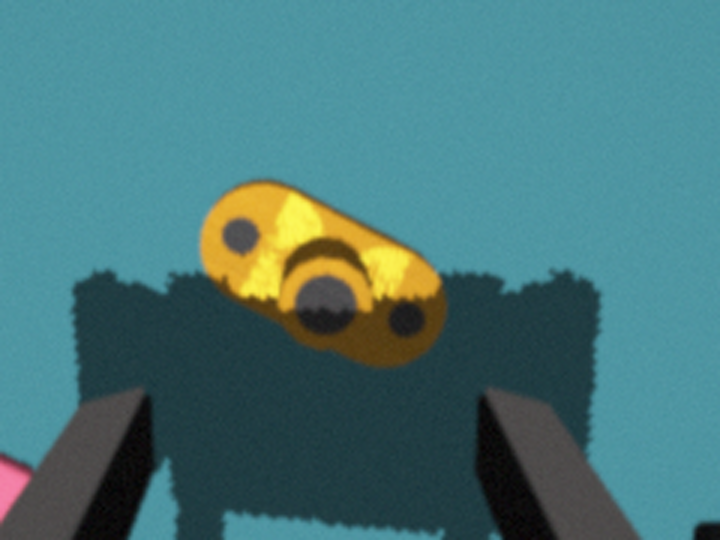

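```bash
python3 - <<'E'
from h import *
w=cam("wrist");o=obs(); print(o["ee_pos"])
f=lambda u,v,z:onz(w,150+u/3,90+v/3,z)
a,b=f(240,236,.012),f(407,320,.012)
print(f(326,303,.046),a,b,(a+b)/2,np.degrees(np.arctan2(*(a-b)[[1,0]])),np.linalg.norm(a-b))
t=cam("top"); t["im"]=cv2.imread("pics/top0.png")
E
```

```text
[0.46412093 0.18001397 0.10940704]
[0.46748221 0.17844909 0.046     ] [0.46865623 0.20836995 0.012     ] [0.46496368 0.1480501  0.012     ] [0.46680996 0.17821002 0.012     ] 86.496945546099 0.06043276855778531
```

Gland sleeve is at (0.467, 0.178), with its long axis at 86.5°. I'll grip the sleeve with the tips about 19 mm over the bench, above the 12 mm flange.

Emit:
jog_arm([
  [[2, -2, -10], [0, 0, 0], 64],
  [[2, -2, -45], [0, 0, 0], 64],
  [[2, -2, -80], [0, 0, 0], 64],
  [[2, -2, -105], [0, 0, 0], 64],
  [[2, -2, -108], [0, 0, 0], 64],
])

```text
time_s: 15.63
ee_pos: [0.4639, 0.1764, -0.0029]
eef_rot: [-3.141, 0.007, 0.412]
force: [-0.7, 0.3, -0.4]
grip_width: 0.0641
```

Emit:
jog_arm([
  [[0, 0, 0], [0, 0, 0], 64],
  [[0, 0, 0], [0, 0, 0], 18],
  [[0, 0, 0], [0, 0, 0], 18],
  [[0, 0, 0], [0, 0, 0], 18],
  [[0, 0, 0], [0, 0, 0], 18],
], squeeze=25)

```text
time_s: 16.05
ee_pos: [0.4668, 0.1786, 0.003]
eef_rot: [3.141, -0.002, 0.414]
force: [0.2, -0.1, -1.4]
grip_width: 0.0409
```

Emit:
jog_arm([
  [[0, 0, 0], [0, 0, 0], 18],
  [[0, 0, 0], [0, 0, 0], 18],
  [[0, 0, 0], [0, 0, 0], 18],
])

```text
time_s: 16.3
ee_pos: [0.4664, 0.1786, 0.0024]
eef_rot: [-3.142, -0.001, 0.414]
force: [-1.0, 0.5, 5.6]
grip_width: 0.0264
```

Emit:
jog_arm([
  [[0, 0, 10], [0, 0, 0], 18],
  [[0, 0, 35], [0, 0, 0], 18],
  [[0, 0, 70], [0, 0, 0], 18],
  [[0, -30, 85], [0, 0, 0], 18],
  [[-2, -70, 90], [0, 0, 0], 18],
])

```text
time_s: 16.72
ee_pos: [0.4653, 0.1093, 0.0952]
eef_rot: [3.141, -0.004, 0.417]
force: [2.2, -1.1, -4.0]
grip_width: 0.0264
```

Emit:
jog_arm([
  [[-2, -40, 0], [0, 0, -0.8], 18],
  [[-3, -80, 0], [0, 0, -1.6], 18],
  [[-5, -120, 0], [0, 0, -2.4], 18],
  [[-6, -160, 0], [0, 0, -3.2], 18],
  [[-8, -200, 0], [0, 0, -3.2], 18],
])

```text
time_s: 17.13
ee_pos: [0.4555, -0.0934, 0.0925]
eef_rot: [3.141, 0.0, 0.13]
force: [1.4, 0.4, -3.0]
grip_width: 0.0261
```

Emit:
jog_arm([
  [[-2, -40, 0], [0, 0, 0], 18],
  [[-4, -80, 0], [0, 0, 0], 18],
  [[-6, -110, 0], [0, 0, 0], 18],
  [[-6, -123, 0], [0, 0, 0], 18],
  [[-6, -123, 0], [0, 0, 0], 18],
])

```text
time_s: 17.55
ee_pos: [0.4497, -0.2167, 0.0921]
eef_rot: [3.142, 0.0, 0.132]
force: [0.6, 0.5, -4.1]
grip_width: 0.0262
```

```bash
python3 - <<'E'
from h import *
w=cam("wrist");o=obs(); print(o["ee_pos"],o["eef_rot"],o["grip_width"])
cv2.imwrite("pics/w12.png",w["im"])
E
```

```text
[ 0.44973581 -0.21499829  0.09191005] [-3.14107814e+00  5.96391235e-04  1.32561593e-01] 0.026898869372693406
```

View pics/w12.png

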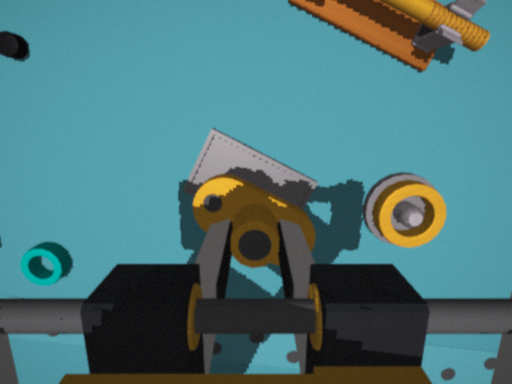

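```bash
python3 - <<'E'
from h import *
w=cam("wrist");o=obs(); print(o["ee_pos"])
a,b=onz(w,213,128,.009),onz(w,318,182,.009); d=b-a;L=np.linalg.norm(d);d/=L
n=np.array([d[1],-d[0],0]); 
print(a,b,L,np.degrees(np.arctan2(d[1],d[0])), (a+b)/2+n*.032,(a+b)/2-n*.032)
cv2.imwrite("pics/w12c.png",cv2.resize(w["im"][110:290,150:350],None,fx=3.5,fy=3.3,interpolation=cv2.INTER_CUBIC))
E
```

```text
[ 0.44989477 -0.21399919  0.09187975]
[ 0.49944725 -0.17182611  0.009     ] [ 0.46360065 -0.27212715  0.009     ] 0.1065142089902481 -109.66638382294154 [ 0.45139057 -0.21120726  0.009     ] [ 0.51165733 -0.232746    0.009     ]
```

View pics/w12c.png

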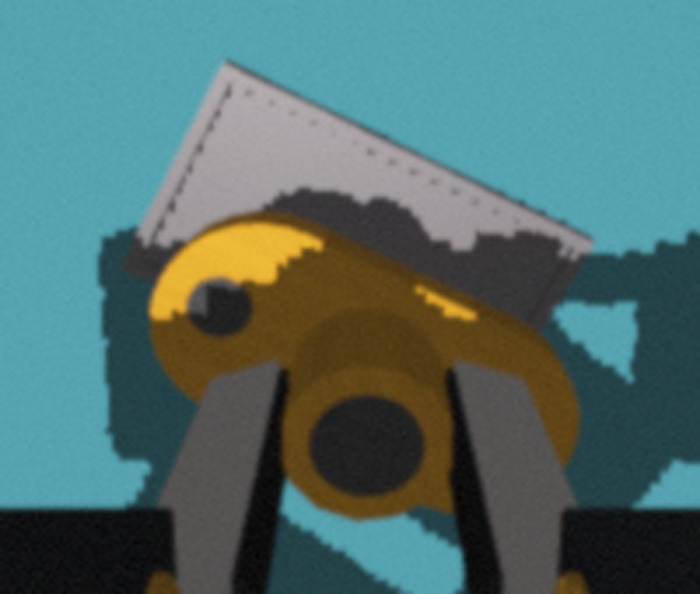

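Gland is parallel to the tray (edge −109.7°), and tray centre is about (0.451, −0.213). Lowering.

Emit:
jog_arm([
  [[1, 1, -15], [0, 0, 0], 18],
  [[1, 1, -40], [0, 0, 0], 18],
  [[1, 1, -60], [0, 0, 0], 18],
  [[1, 1, -74], [0, 0, 0], 18],
  [[1, 1, -77], [0, 0, 0], 18],
])

```text
time_s: 18.07
ee_pos: [0.4502, -0.2113, 0.0129]
eef_rot: [-3.139, 0.003, 0.136]
force: [-0.9, -0.4, -3.8]
grip_width: 0.0265
```

Emit:
jog_arm([
  [[0, 0, -3], [0, 0, 0], 18],
  [[0, 0, -6], [0, 0, 0], 18],
  [[0, 0, -6], [0, 0, 0], 18],
  [[0, 0, -6], [0, 0, 0], 18],
])

```text
time_s: 18.4
ee_pos: [0.4515, -0.2136, 0.0097]
eef_rot: [3.141, -0.001, 0.135]
force: [0.1, -0.8, -3.3]
grip_width: 0.0262
```

```bash
python3 - <<'E'
from h import *
w=cam("wrist");o=obs(); print(o["ee_pos"],o["force"])
cv2.imwrite("pics/w13.png",w["im"])
E
```

```text
[ 0.45153825 -0.21362885  0.00966109] [ 0.36065679 -0.26684567 -4.0945182 ]
```

View pics/w13.png

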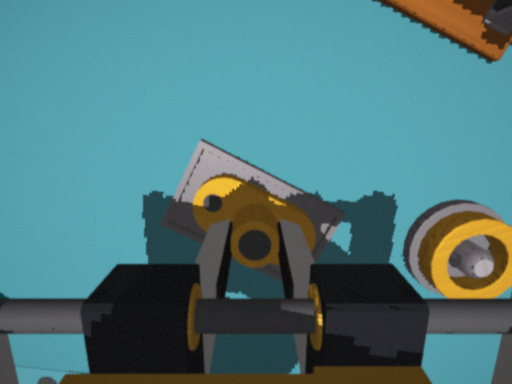

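```bash
python3 - <<'E'
from h import *
w=cam("wrist");o=obs(); print(o["ee_pos"])
a,b=onz(w,202.5,139.5,.009),onz(w,343,213,.009); d=b-a;L=np.linalg.norm(d);d/=L
n=np.array([d[1],-d[0],0]); print(L,np.degrees(np.arctan2(d[1],d[0])), (a+b)/2+n*.032)
h=onz(w,213,203,.0195); print("hole",h, h-o["ee_pos"])
cv2.imwrite("pics/w13c.png",cv2.resize(w["im"][120:290,150:360],None,fx=3.5,fy=3.5,interpolation=cv2.INTER_CUBIC))
E
```

```text
[ 0.45147492 -0.21368433  0.0095923 ]
0.1047579209724135 -110.26911235989084 [ 0.45135215 -0.21214184  0.009     ]
hole [ 0.46186135 -0.1859251   0.0195    ] [0.01038643 0.02775923 0.0099077 ]
```

View pics/w13c.png

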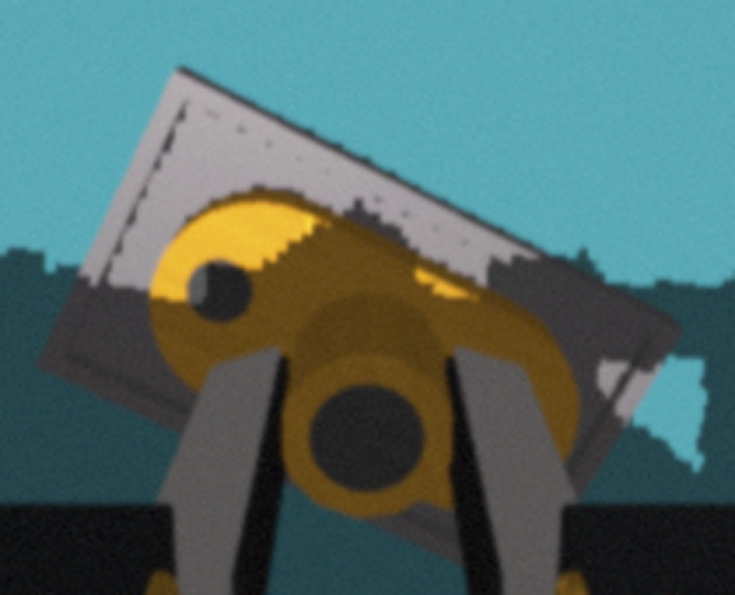

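Gland is inside the rim on all sides and aligned (69.5° vs 70°). I'll lower the last 2 mm and release.

Emit:
jog_arm([
  [[0, 0, -2], [0, 0, 0], 18],
  [[0, 0, -2], [0, 0, 0], 18],
  [[0, 0, -2], [0, 0, 0], 18],
])

```text
time_s: 18.75
ee_pos: [0.4511, -0.2136, 0.007]
eef_rot: [-3.142, 0.0, 0.134]
force: [0.8, -0.5, -3.6]
grip_width: 0.0266
```

Emit:
jog_arm([
  [[0, 0, 0], [0, 0, 0], 40],
  [[0, 0, 0], [0, 0, 0], 60],
  [[0, 0, 0], [0, 0, 0], 60],
  [[0, 0, 0], [0, 0, 0], 60],
  [[0, 0, 0], [0, 0, 0], 60],
])

```text
time_s: 19.17
ee_pos: [0.4513, -0.2136, 0.0071]
eef_rot: [3.141, -0.0, 0.135]
force: [-1.6, 0.4, 0.0]
grip_width: 0.0561
```

Emit:
jog_arm([
  [[0, 0, 10], [0, 0, 0], 60],
  [[0, 0, 40], [0, 0, 0], 60],
  [[0, 0, 80], [0, 0, 0], 60],
  [[0, 0, 115], [0, 0, 0], 60],
  [[0, 0, 125], [0, 0, 0], 60],
])

```text
time_s: 19.58
ee_pos: [0.4528, -0.2145, 0.138]
eef_rot: [3.137, -0.006, 0.135]
force: [-0.7, -0.1, 0.2]
grip_width: 0.0598
```

```bash
python3 - <<'E'
from h import *
w=cam("wrist");o=obs(); print(o["ee_pos"],o["eef_rot"])
cv2.imwrite("pics/w14.png",w["im"])
t=cam("top");t["im"]=cv2.imread("pics/top0.png"); s=cam("side");s["im"]=cv2.imread("pics/side0.png")
# rack wood corners / stem
for n,c in(("top",t),("side",s)):
    bs,m=blobs(c,(20,120,60),(32,255,255),40)
    m[:, :330 if n=="top" else 320]=0
    cv2.imwrite(f"pics/rack_{n}.png",cv2.resize(c["im"][145:200,315:395] if n=="top" else c["im"][250:350,300:370],None,fx=7 if n=="top" else 5.5,fy=7 if n=="top" else 5.5,interpolation=cv2.INTER_CUBIC))
E
```

```text
[ 0.45287191 -0.21451132  0.13736607] [ 3.13692233 -0.00615434  0.13463689]
```

View pics/w14.png

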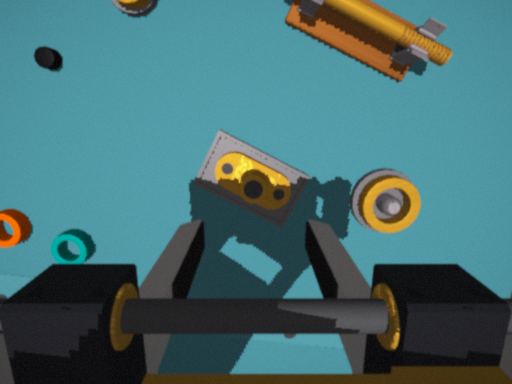

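View pics/rack_top.png

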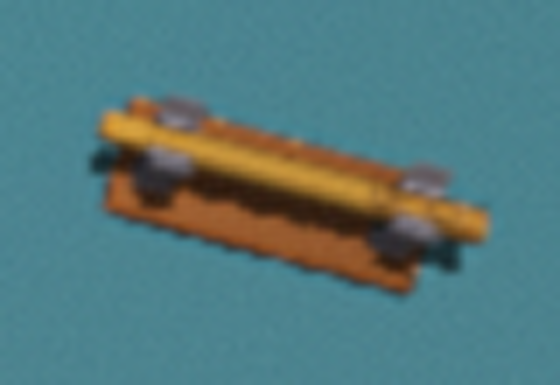

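```bash
python3 - <<'E'
from h import *
t=cam("top"); a=onz(t,330,162.7,.04); b=onz(t,384.7,177,.04); d=a-b
print(a,b,(a+b)/2,np.degrees(np.arctan2(d[1],d[0])),np.linalg.norm(d))
E
```

```text
[ 0.63550554 -0.22037522  0.04      ] [ 0.59057647 -0.37043181  0.04      ] [ 0.613041   -0.29540352  0.04      ] 73.33155573233326 0.1566384411436468
```

View pics/rack_side.png

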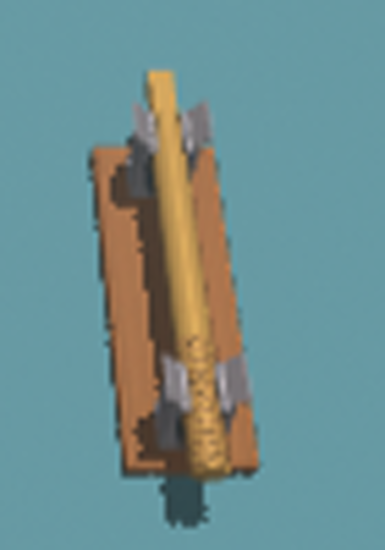

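The gland lies flat in the tray, sleeve up, at (253,187). Next the stem: centre about (0.613, −0.295), axis 73°, threaded end towards −y. I'll move over it, rotating the tool x onto the stem.

Emit:
jog_arm([
  [[32, -16, 10], [0, 0, 1.3], 60],
  [[64, -32, 10], [0, 0, 2.6], 60],
  [[96, -48, 10], [0, 0, 3.9], 60],
  [[128, -64, 10], [0, 0, 5.2], 60],
  [[155, -78, 10], [0, 0, 6.5], 60],
])

```text
time_s: 20.2
ee_pos: [0.607, -0.292, 0.139]
eef_rot: [-3.138, 0.001, 0.707]
force: [-0.1, 0.7, 1.0]
grip_width: 0.0597
```

Emit:
jog_arm([
  [[3, -2, 0], [0, 0, 1.3], 60],
  [[7, -3, 0], [0, 0, 2.6], 60],
  [[7, -3, 0], [0, 0, 3.9], 60],
  [[7, -3, 0], [0, 0, 5.2], 60],
  [[7, -3, 0], [0, 0, 6.6], 60],
])

```text
time_s: 20.62
ee_pos: [0.6125, -0.2942, 0.139]
eef_rot: [-3.138, -0.001, 1.283]
force: [-0.6, 0.1, -0.2]
grip_width: 0.0601
```

Emit:
jog_arm([
  [[0, 0, 0], [0, 0, 0], 60],
  [[0, 0, 0], [0, 0, 0], 60],
  [[0, 0, 0], [0, 0, 0], 60],
])

```text
time_s: 20.87
ee_pos: [0.6128, -0.2944, 0.1407]
eef_rot: [-3.14, -0.0, 1.274]
force: [-0.3, 0.4, -0.4]
grip_width: 0.0601
```

```bash
python3 - <<'E'
from h import *
w=cam("wrist");o=obs(); print(o["ee_pos"],o["eef_rot"],o["qpos"])
p=o["ee_pos"]; print(proj(w,[p[0],p[1],.04]))
cv2.imwrite("pics/w15.png",w["im"])
E
```

```text
[ 0.61293053 -0.29447561  0.14108107] [-3.14041585e+00 -2.34823195e-04  1.27430939e+00] [-5.01721773e-01  6.25301336e-01  1.14069106e+00 -1.01236035e-05
  1.37680022e+00 -2.05233019e-01]
[254.84546428 184.12146342]
```

View pics/w15.png

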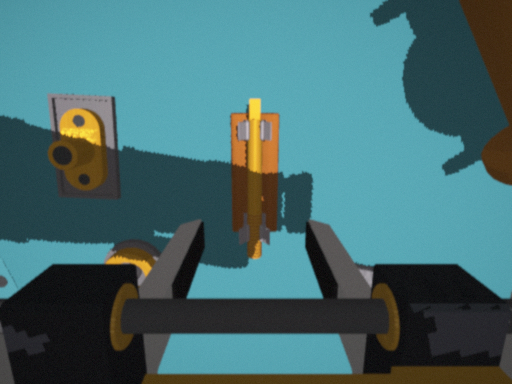

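```bash
python3 - <<'E'
from h import *
w=cam("wrist");o=obs(); print(o["ee_pos"],np.degrees(o["eef_rot"][2]))
bs,m=blobs(w,(20,150,60),(32,255,255),300)
m[:,:235]=0;m[:,275:]=0;m[265:]=0
ys,xs=np.nonzero(m); 
for r in range(95,262,12): 
    k=xs[ys==r]; print(r,k.min() if len(k) else None,k.max() if len(k) else None)
print(ys.min(),ys.max())
a,b=onz(w,254.5,98,.042),onz(w,256,259,.04); d=a-b; print(a,b,(a+b)/2,np.linalg.norm(d),np.degrees(np.arctan2(d[1],d[0])))
E
```

```text
[ 0.61298927 -0.29449565  0.14135101] 73.05315238794111
95 None None
107 249 259
119 250 259
131 251 258
143 249 260
155 249 259
167 250 260
179 254 255
191 249 249
203 None None
215 None None
227 None None
239 None None
251 None None
99 213
[ 0.63642489 -0.21729487  0.042     ] [ 0.59081901 -0.37140672  0.04      ] [ 0.61362195 -0.29435079  0.041     ] 0.16073070116465532 73.51508540978898
```

Stem centre is (0.6135, −0.2945), axis 73.5°, aligned with the tool. Descending.

Emit:
jog_arm([
  [[0, 0, -30], [0, 0, 0], 50],
  [[0, 0, -60], [0, 0, 0], 50],
  [[0, 0, -85], [0, 0, 0], 50],
  [[0, 0, -100], [0, 0, 0], 50],
  [[0, 0, -100], [0, 0, 0], 50],
])

```text
time_s: 21.38
ee_pos: [0.6114, -0.2937, 0.0379]
eef_rot: [-3.136, -0.001, 1.276]
force: [-0.3, 0.8, 0.4]
grip_width: 0.0497
```

```bash
python3 - <<'E'
from h import *
w=cam("wrist");o=obs(); print(o["ee_pos"],o["eef_rot"])
cv2.imwrite("pics/w16.png",w["im"])
E
```

```text
[ 0.61237813 -0.29419914  0.04046621] [-3.13869978e+00 -6.08491480e-04  1.27632319e+00]
```

View pics/w16.png

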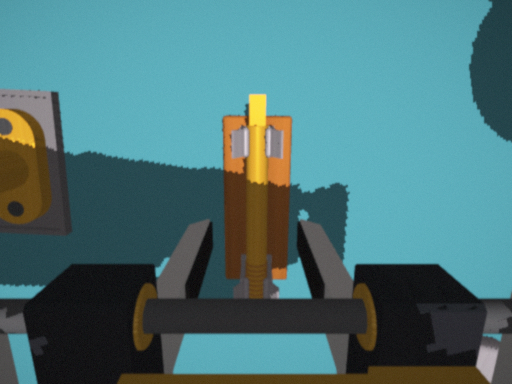

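Emit:
jog_arm([
  [[0, 0, -15], [0, 0, 0], 50],
  [[0, 0, -28], [0, 0, 0], 50],
  [[0, 0, -36], [0, 0, 0], 50],
  [[0, 0, -36], [0, 0, 0], 50],
  [[0, 0, -36], [0, 0, 0], 50],
])

```text
time_s: 21.85
ee_pos: [0.6132, -0.2946, 0.0061]
eef_rot: [-3.141, -0.0, 1.277]
force: [0.5, -0.4, -0.7]
grip_width: 0.0503
```

Emit:
jog_arm([
  [[0, 0, 0], [0, 0, 0], 6],
  [[0, 0, 0], [0, 0, 0], 6],
  [[0, 0, 0], [0, 0, 0], 6],
  [[0, 0, 0], [0, 0, 0], 6],
  [[0, 0, 0], [0, 0, 0], 6],
], squeeze=50)

```text
time_s: 22.27
ee_pos: [0.6132, -0.2946, 0.0062]
eef_rot: [3.141, 0.0, 1.278]
force: [-0.7, 0.4, 0.7]
grip_width: 0.0204
```

Emit:
jog_arm([
  [[0, 0, 0], [0, 0, 0], 6],
  [[0, 0, 0], [0, 0, 0], 6],
  [[0, 0, 0], [0, 0, 0], 6],
])

```text
time_s: 22.52
ee_pos: [0.6132, -0.2946, 0.0061]
eef_rot: [3.142, 0.0, 1.278]
force: [0.3, 0.9, 1.4]
grip_width: 0.0129
```

Gripped at 12.9 mm. Pulling straight up.

Emit:
jog_arm([
  [[0, 0, 3], [0, 0, 0], 6],
  [[0, 0, 6], [0, 0, 0], 6],
  [[0, 0, 10], [0, 0, 0], 6],
  [[0, 0, 15], [0, 0, 0], 6],
  [[0, 0, 20], [0, 0, 0], 6],
])

```text
time_s: 22.93
ee_pos: [0.6135, -0.2948, 0.0271]
eef_rot: [3.14, 0.0, 1.278]
force: [0.3, -0.7, -1.8]
grip_width: 0.0127
```

Emit:
jog_arm([
  [[0, 0, 20], [0, 0, 0], 6],
  [[0, 0, 45], [0, 0, 0], 6],
  [[0, 0, 65], [0, 0, 0], 6],
  [[0, 0, 65], [0, 0, 0], 6],
])

```text
time_s: 23.27
ee_pos: [0.6153, -0.2957, 0.0971]
eef_rot: [3.133, 0.002, 1.278]
force: [0.9, -0.5, -2.0]
grip_width: 0.0127
```

```bash
python3 - <<'E'
from h import *
w=cam("wrist");o=obs(); print(o["ee_pos"],o["eef_rot"],o["grip_width"])
cv2.imwrite("pics/w17.png",w["im"])
s=cam("side");cv2.imwrite("pics/s17.png",s["im"])
E
```

```text
[ 0.61440942 -0.29524473  0.09406169] [3.13622653e+00 1.15591965e-03 1.27772592e+00] 0.012923645978167793
```

View pics/w17.png

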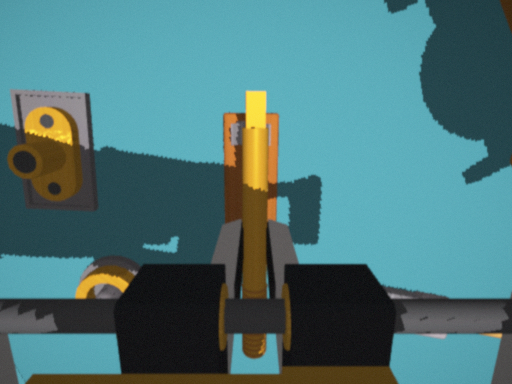

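View pics/s17.png

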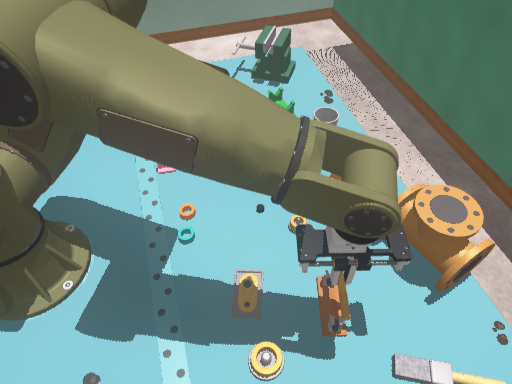

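The stem is out of the clips and level in the hand, from (256,92) to (254,357). I'll carry it to the grey cradle.

Emit:
jog_arm([
  [[0, 20, 20], [0, 0, 0], 6],
  [[0, 55, 30], [0, 0, 0], 6],
  [[0, 95, 30], [0, 0, 0], 6],
  [[-1, 135, 30], [0, 0, 0], 6],
  [[-2, 175, 30], [0, 0, 0], 6],
])

```text
time_s: 23.78
ee_pos: [0.6102, -0.1178, 0.1194]
eef_rot: [-3.14, 0.0, 1.277]
force: [1.6, 0.4, -2.9]
grip_width: 0.0128
```

Emit:
jog_arm([
  [[-1, 40, 0], [0, 0, 0.8], 6],
  [[-2, 80, 0], [0, 0, 1.6], 6],
  [[-3, 120, 0], [0, 0, 2.4], 6],
  [[-4, 160, 0], [0, 0, 3.2], 6],
  [[-5, 200, 0], [0, 0, 3.8], 6],
])

```text
time_s: 24.2
ee_pos: [0.6051, 0.0823, 0.1194]
eef_rot: [-3.14, 0.0, 1.613]
force: [1.0, -0.8, -2.7]
grip_width: 0.013
```

Emit:
jog_arm([
  [[-1, 40, 0], [0, 0, 0], 6],
  [[-2, 80, 0], [0, 0, 0], 6],
  [[-3, 120, 0], [0, 0, 0], 6],
  [[-4, 150, 0], [0, 0, 0], 6],
  [[-4, 150, 0], [0, 0, 0], 6],
])

```text
time_s: 24.62
ee_pos: [0.6005, 0.2356, 0.119]
eef_rot: [-3.139, -0.0, 1.614]
force: [-0.5, -0.9, -3.0]
grip_width: 0.0128
```

```bash
python3 - <<'E'
from h import *
w=cam("wrist");o=obs(); print(o["ee_pos"],o["eef_rot"],o["grip_width"])
cv2.imwrite("pics/w18.png",w["im"])
E
```

```text
[0.60091213 0.2330155  0.11894991] [-3.13921658e+00  4.78604337e-04  1.61308812e+00] 0.012820032410152176
```

View pics/w18.png

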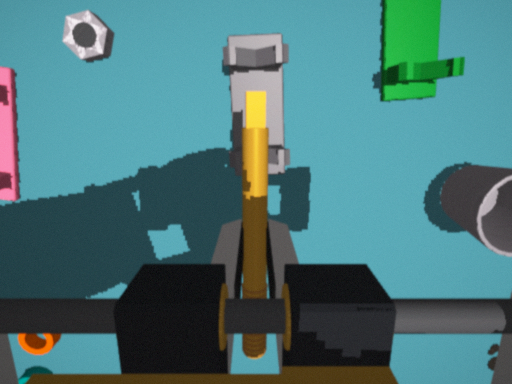

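```bash
python3 - <<'E'
from h import *
w=cam("wrist");o=obs()
cv2.imwrite("pics/w18c.png",cv2.resize(w["im"][20:190,200:320],None,fx=4,fy=3.5,interpolation=cv2.INTER_CUBIC)); print(o["ee_pos"],o["eef_rot"][2])
E
```

```text
[0.60128174 0.23121955 0.11918408] 1.6113797631235578
```

View pics/w18c.png

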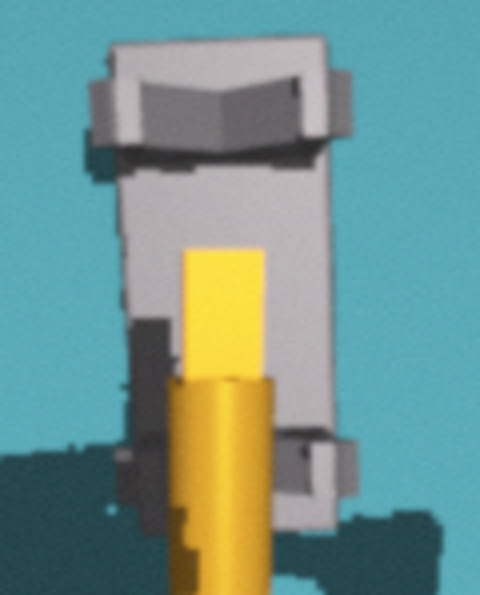

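```bash
python3 - <<'E'
from h import *
w=cam("wrist");o=obs();p=o["ee_pos"]; yaw=o["eef_rot"][2]; print(p,yaw)
f=lambda u,v,z:onz(w,200+u/4,20+v/3.5,z)[:2]
FL,FR,NR,NL=f(110,42,.008),f(326,38,.008),f(337,531,.008),f(137,534,.008)
print(np.round([FL,FR,NR,NL],4), "len",np.linalg.norm(FR-NR),np.linalg.norm(FL-NL),"wid",np.linalg.norm(FL-FR),np.linalg.norm(NL-NR))
c=(FL+FR+NR+NL)/4; d=(FL+FR-NL-NR); print("base c",c,np.degrees(np.arctan2(d[1],d[0])))
# block tops centre z=.048
fb=(f(91,112,.048)+f(351,108,.048))/2; nb=(f(116,475,.048)+f(357,470,.048))/2
d=fb-nb; print("blocks",fb,nb,(fb+nb)/2,np.linalg.norm(d),np.degrees(np.arctan2(d[1],d[0])))
# groove bottoms
# stem in hand
za=p[2]+.034
a=onz(w,256,91.5,za+.004); b=onz(w,254.3,357,za-.003); d=a-b
print("stem",a,b,(a+b)/2-p,np.linalg.norm(d),np.degrees(np.arctan2(d[1],d[0])),np.degrees(yaw))
E
```

```text
[0.60164367 0.2301449  0.11954651] 1.6098693087918572
[[0.5712 0.3681]
 [0.6196 0.3709]
 [0.6302 0.2425]
 [0.5803 0.2397]] len 0.12883776768484892 0.12875078655768762 wid 0.048533129543123554 0.04996344842149668
base c [0.60032585 0.30529925] 94.38482995564917
blocks [0.59696176 0.34669808] [0.60362707 0.2640419 ] [0.60029442 0.30536999] 0.08292448849985806 94.61029665460882
stem [0.59868336 0.31139674 0.15754651] [0.60428275 0.14800586 0.15054651] [-0.00016061 -0.0004436   0.0345    ] 0.16363659250234663 91.96275529759109 92.23871696141649
```

Cradle by wrist: base centre (0.600, 0.305), blocks centre (0.600, 0.305), axis 94.5°. The stem is centred in the grip and parallel to the tool at 92.2°, so I need +2.2° of turn. Moving over it.

Emit:
jog_arm([
  [[-1, 30, 0], [0, 0, 0.2], 6],
  [[-2, 60, 0], [0, 0, 0.45], 6],
  [[-2, 74, -20], [0, 0, 0.45], 6],
  [[-2, 74, -50], [0, 0, 0.45], 6],
  [[-2, 74, -65], [0, 0, 0.45], 6],
])

```text
time_s: 25.18
ee_pos: [0.5991, 0.3033, 0.0521]
eef_rot: [-3.138, 0.001, 1.648]
force: [-0.1, -0.1, -2.6]
grip_width: 0.0128
```

Emit:
jog_arm([
  [[0, 0, 0], [0, 0, 0], 6],
  [[0, 0, 0], [0, 0, 0], 6],
  [[0, 0, 0], [0, 0, 0], 6],
])

```text
time_s: 25.43
ee_pos: [0.6011, 0.3038, 0.0574]
eef_rot: [3.14, -0.001, 1.647]
force: [-0.0, 0.5, -1.9]
grip_width: 0.0125
```

```bash
python3 - <<'E'
from h import *
w=cam("wrist");o=obs(); print(o["ee_pos"],o["eef_rot"],o["grip_width"],o["force"])
cv2.imwrite("pics/w19.png",w["im"])
s=cam("side");cv2.imwrite("pics/s19.png",cv2.resize(s["im"][70:200,190:340],None,fx=4.5,fy=4.5,interpolation=cv2.INTER_CUBIC))
print(proj(w,[.5970,.3467,.048]),proj(w,[.6036,.2640,.048]))
E
```

```text
[0.60116893 0.30402107 0.05775219] [ 3.13926568e+00 -8.21985628e-04  1.64759473e+00] 0.012703905080704169 [ 0.3371253  -0.14806325 -1.51161872]
[253.54963022 152.82820069] [254.08683687 265.76319219]
```

View pics/w19.png

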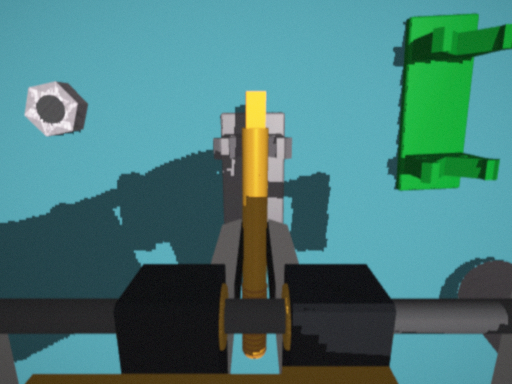

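View pics/s19.png

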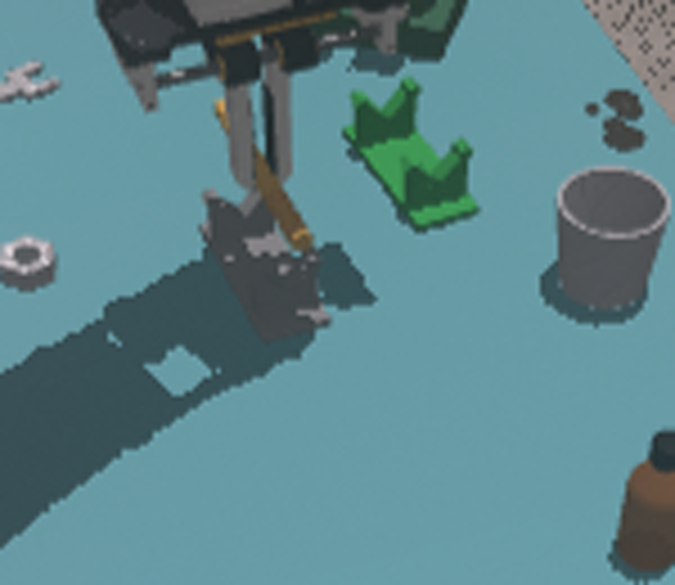

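```bash
python3 - <<'E'
from h import *
w=cam("wrist");o=obs()
cv2.imwrite("pics/w19c.png",cv2.resize(w["im"][80:240,190:320],None,fx=4,fy=3.5,interpolation=cv2.INTER_CUBIC)); print(o["ee_pos"],o["eef_rot"][2])
for q in ([.5954,.3700,.008],[.597,.3467,.048],[.597,.3467+.007,.048],[.597,.3467-.007,.048]): print((proj(w,q)-[190,80])*[4,3.5])
E
```

```text
[0.60090447 0.30427014 0.05751888] 1.6480386806432397
[254.79653626 126.07295178]
[254.02853578 256.75416594]
[257.20084977 220.07793073]
[250.90714489 292.84166141]
```

View pics/w19c.png

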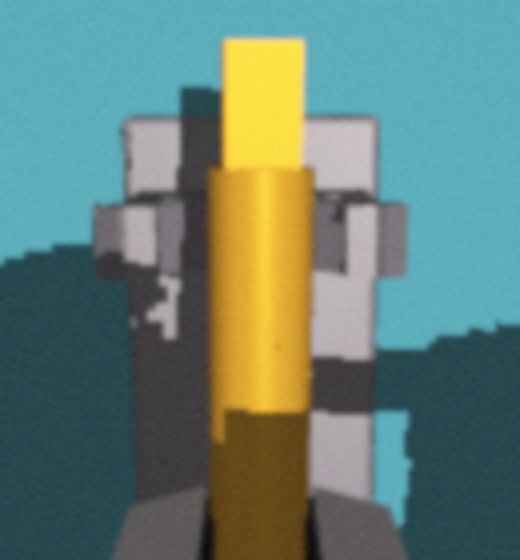

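```bash
python3 - <<'E'
import cv2
t=cv2.imread("pics/top0.png");s=cv2.imread("pics/side0.png")
cv2.imwrite("pics/ct.png",cv2.resize(t[160:205,110:180],None,fx=10,fy=10,interpolation=cv2.INTER_CUBIC))
cv2.imwrite("pics/cs.png",cv2.resize(s[100:150,225:275],None,fx=11,fy=11,interpolation=cv2.INTER_CUBIC))
E
```

```text
(no output)
```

View pics/ct.png

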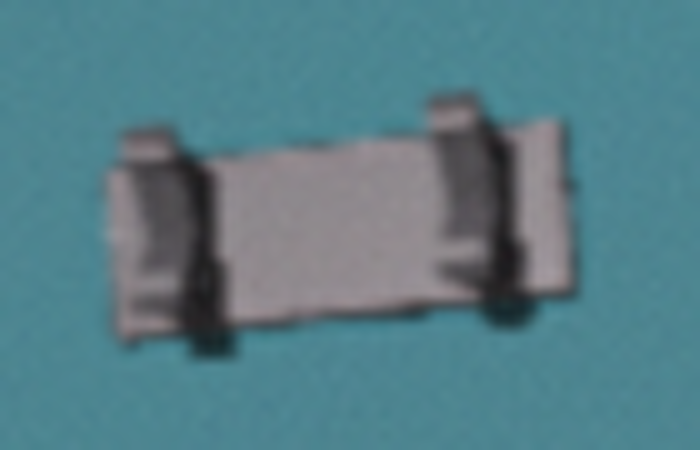

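View pics/cs.png

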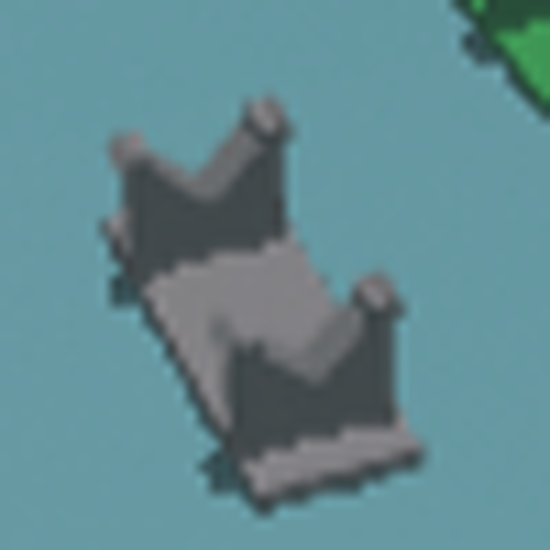

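```bash
python3 - <<'E'
from h import *
t=cam("top")
P=[onz(t,110+u/10,160+v/10,.008)[:2] for u,v in((108,168),(120,342),(575,296),(563,120))]
P=np.array(P);print(P.round(4),P.mean(0),np.linalg.norm(P[0]-P[3]),np.linalg.norm(P[0]-P[1])); d=P[0]+P[1]-P[2]-P[3];print(np.degrees(np.arctan2(d[1],d[0])))
s=cam("side")
# V bottoms (groove low point ~ z?) and near base end corners
print("side base near-end", [onz(s,225+u/11,100+v/11,.008) for u,v in((262,498),(420,452))])
a=[onz(s,225+u/11,100+v/11,.048) for u,v in((125,148),(265,115),(375,290))];print(np.round(a,4))
E
```

```text
[[0.6179 0.3711]
 [0.5677 0.3665]
 [0.5773 0.2386]
 [0.6284 0.2422]] [0.59783967 0.30460957] 0.1292992691714439 0.05043632009503385
94.46948291518262
side base near-end [array([0.58155686, 0.23651128, 0.008     ]), array([0.62810661, 0.24096773, 0.008     ])]
[[0.5739 0.3451 0.048 ]
 [0.6156 0.3473 0.048 ]
 [0.6231 0.2646 0.048 ]]
```

Top view gives cradle centre (0.598, 0.3046) at 94.5°, the side view agrees (0.600, 0.3035), so the axial position is right. I'll shift −2 mm in x and lower.

Emit:
jog_arm([
  [[-2, 0, -15], [0, 0, 0], 6],
  [[-2, 0, -28], [0, 0, 0], 6],
  [[-2, 0, -38], [0, 0, 0], 6],
  [[-2, 0, -44], [0, 0, 0], 6],
  [[-2, 0, -44], [0, 0, 0], 6],
])

```text
time_s: 26.1
ee_pos: [0.5974, 0.304, 0.0101]
eef_rot: [-3.139, 0.001, 1.649]
force: [-0.4, -0.9, -2.6]
grip_width: 0.0125
```

Emit:
jog_arm([
  [[0, 0, -3], [0, 0, 0], 6],
  [[0, 0, -6], [0, 0, 0], 6],
  [[0, 0, -6], [0, 0, 0], 6],
  [[0, 0, -6], [0, 0, 0], 6],
])

```text
time_s: 26.43
ee_pos: [0.5983, 0.3044, 0.0062]
eef_rot: [3.141, -0.0, 1.649]
force: [0.3, 0.4, -3.8]
grip_width: 0.0128
```

Emit:
jog_arm([
  [[0, 0, -1], [0, 0, 0], 6],
  [[0, 0, -3], [0, 0, 0], 6],
  [[0, 0, -3], [0, 0, 0], 6],
])

```text
time_s: 26.68
ee_pos: [0.5987, 0.3046, 0.0034]
eef_rot: [3.14, -0.0, 1.649]
force: [2.1, 1.1, -0.7]
grip_width: 0.0126
```

```bash
python3 - <<'E'
from h import *
o=obs(); print(o["ee_pos"],o["eef_rot"],o["force"])
w=cam("wrist");cv2.imwrite("pics/w20.png",w["im"])
s=cam("side");cv2.imwrite("pics/s20.png",cv2.resize(s["im"][90:170,200:300],None,fx=7,fy=7,interpolation=cv2.INTER_CUBIC))
E
```

```text
[0.59867141 0.30458719 0.0033691 ] [ 3.14013981e+00 -3.97763711e-04  1.64866001e+00] [ 2.0607601   1.06495885 -0.66777174]
```

View pics/s20.png

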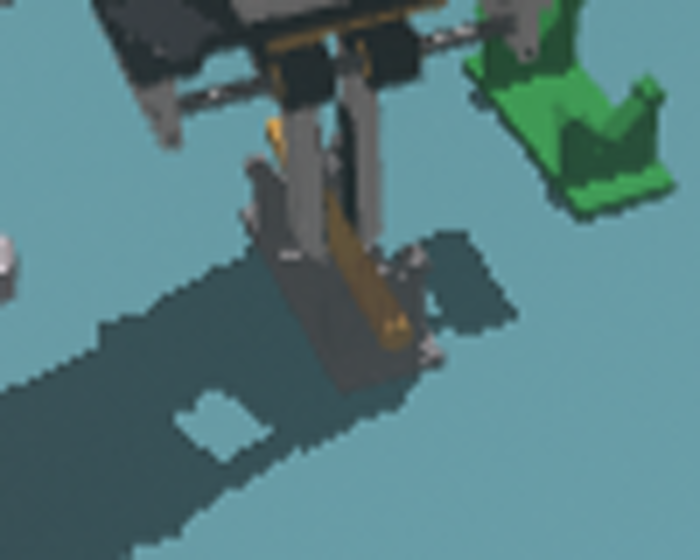

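View pics/w20.png

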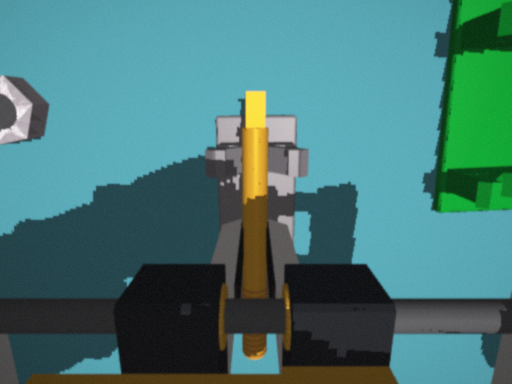

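Light contact in the V (Fx about 2 N, load coming off). One more millimetre, then release slowly.

Emit:
jog_arm([
  [[0, 0, -1], [0, 0, 0], 6],
  [[0, 0, -1], [0, 0, 0], 6],
  [[0, 0, -1], [0, 0, 0], 6],
])

```text
time_s: 27.03
ee_pos: [0.599, 0.3046, 0.0029]
eef_rot: [3.139, -0.001, 1.649]
force: [4.2, 1.1, 6.4]
grip_width: 0.0129
```

Emit:
jog_arm([
  [[0, 0, 0], [0, 0, 0], 16],
  [[0, 0, 0], [0, 0, 0], 22],
  [[0, 0, 0], [0, 0, 0], 30],
  [[0, 0, 0], [0, 0, 0], 40],
  [[0, 0, 0], [0, 0, 0], 50],
], squeeze=10)

```text
time_s: 27.45
ee_pos: [0.5978, 0.3044, 0.0016]
eef_rot: [-3.141, 0.0, 1.649]
force: [0.3, -0.1, 0.5]
grip_width: 0.0387
```

Emit:
jog_arm([
  [[0, 0, 0], [0, 0, 0], 50],
  [[0, 0, 15], [0, 0, 0], 50],
  [[0, 0, 50], [0, 0, 0], 50],
  [[0, 0, 90], [0, 0, 0], 50],
  [[0, 0, 120], [0, 0, 0], 50],
])

```text
time_s: 27.87
ee_pos: [0.5983, 0.3046, 0.1249]
eef_rot: [3.14, -0.001, 1.649]
force: [0.5, 0.2, 0.7]
grip_width: 0.0503
```

```bash
python3 - <<'E'
from h import *
o=obs(); print(o["ee_pos"],o["eef_rot"],o["force"])
w=cam("wrist");cv2.imwrite("pics/w21.png",w["im"])
E
```

```text
[0.59831826 0.30458841 0.12488338] [ 3.14022162e+00 -5.76697855e-04  1.64863900e+00] [0.52235495 0.17093447 0.7186303 ]
```

View pics/w21.png

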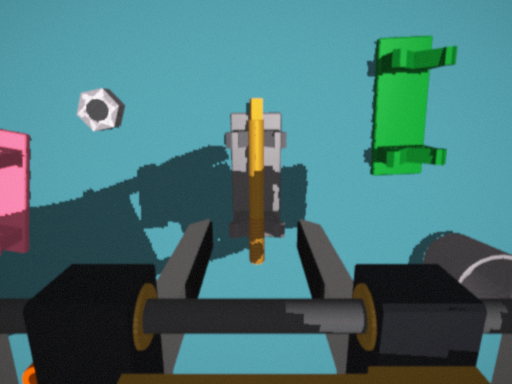

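Stem lies in both Vs. I'll back the arm off for an unobstructed check with the fixed cameras.

Emit:
jog_arm([
  [[-10, -30, 20], [0, 0, 0], 50],
  [[-20, -65, 30], [0, 0, 0], 50],
  [[-30, -100, 40], [0, 0, 0], 50],
  [[-40, -138, 40], [0, 0, 0], 50],
  [[-50, -176, 40], [0, 0, 0], 50],
])

```text
time_s: 28.33
ee_pos: [0.5474, 0.1271, 0.1623]
eef_rot: [3.141, -0.0, 1.649]
force: [0.6, -0.9, -1.0]
grip_width: 0.0501
```

Emit:
jog_arm([
  [[-20, -36, 0], [0, 0, 0], 50],
  [[-40, -72, 0], [0, 0, 0], 50],
  [[-60, -108, 0], [0, 0, 0], 50],
  [[-80, -144, 0], [0, 0, 0], 50],
  [[-100, -180, 0], [0, 0, 0], 50],
])

```text
time_s: 28.75
ee_pos: [0.4467, -0.0528, 0.1618]
eef_rot: [3.141, 0.0, 1.649]
force: [1.1, -0.5, 0.9]
grip_width: 0.0503
```

```bash
python3 - <<'E'
from h import *
o=obs(); print(o["ee_pos"],o["force"])
t=cam("top");cv2.imwrite("pics/t22.png",t["im"]);s=cam("side");cv2.imwrite("pics/s22.png",s["im"])
cv2.imwrite("pics/t22c.png",cv2.resize(t["im"][160:205,110:180],None,fx=10,fy=10,interpolation=cv2.INTER_CUBIC))
cv2.imwrite("pics/s22c.png",cv2.resize(s["im"][80:160,200:300],None,fx=7,fy=7,interpolation=cv2.INTER_CUBIC))
E
```

```text
[ 0.4467356  -0.05284784  0.16182319] [ 1.11199589 -0.47166091  0.92120217]
```

View pics/t22.png

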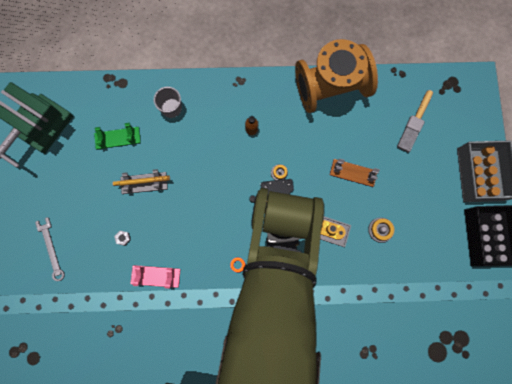

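View pics/s22.png

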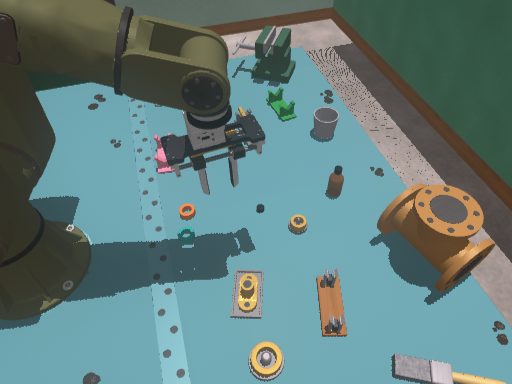

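View pics/t22c.png

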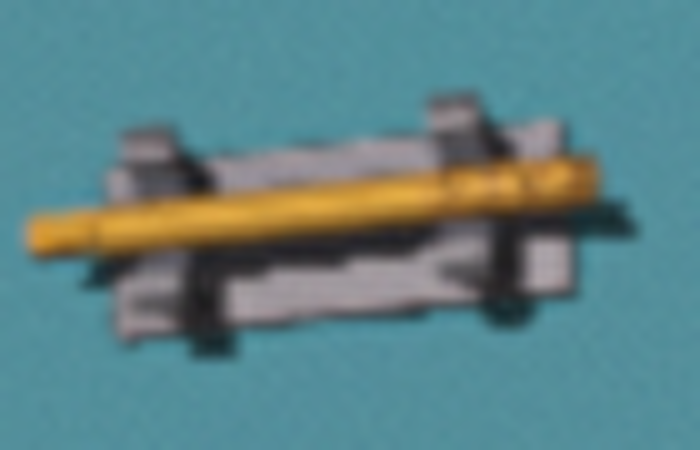

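View pics/s22c.png

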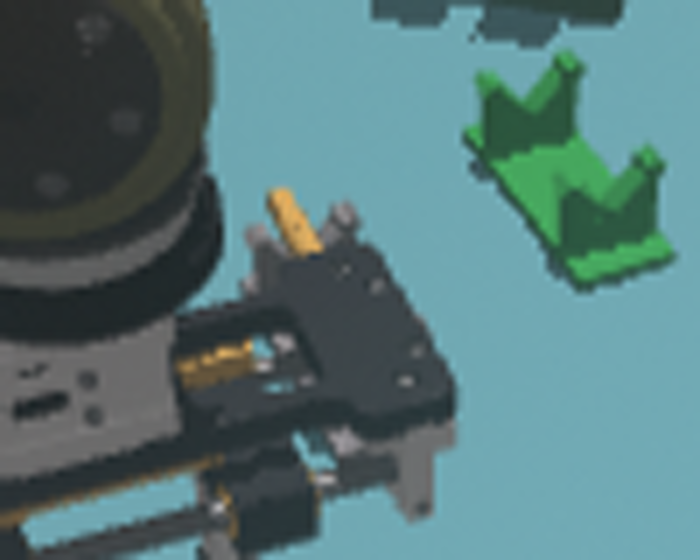

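```bash
python3 - <<'E'
from h import *
t=cam("top")
f=lambda u,v,z:onz(t,110+u/10,160+v/10,z)[:2]
a,b=f(27,238,.037),f(598,181,.037);d=a-b;print((a+b)/2,np.linalg.norm(d),np.degrees(np.arctan2(d[1],d[0])))
E
```

```text
[0.59852265 0.30568395] 0.1577883062504011 94.27562775813372
```

```bash
python3 - <<'E'
import cv2
s=cv2.imread("pics/s22.png")
cv2.imwrite("pics/s22d.png",cv2.resize(s[150:384,190:360],None,fx=2.5,fy=2.5,interpolation=cv2.INTER_CUBIC))
E
```

```text
(no output)
```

View pics/s22d.png

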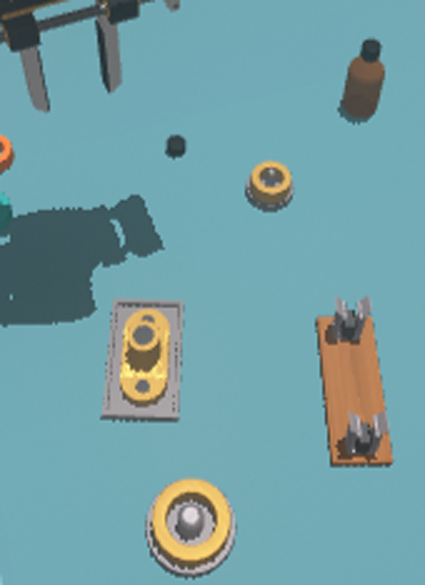

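All four parts are seated, the bottle is standing, and the decoys are untouched. I'll let the arm come to rest and hand in.

Emit:
jog_arm([
  [[0, 0, 0], [0, 0, 0], 50],
  [[0, 0, 0], [0, 0, 0], 50],
  [[0, 0, 0], [0, 0, 0], 50],
  [[0, 0, 0], [0, 0, 0], 50],
  [[0, 0, 0], [0, 0, 0], 50],
])

```text
time_s: 29.32
ee_pos: [0.4483, -0.0509, 0.1618]
eef_rot: [-3.141, -0.0, 1.65]
force: [-0.2, 0.2, -0.7]
grip_width: 0.0501
```

```bash
python3 -c "
from station import ctrl
print(ctrl.hand_in())"
```

```text
the job is handed in; nothing more can be done
None
```

The job is handed in at about 29 s. In order, I put the large ring over its post, the small brass ring over its pin, and the gland in the tray with its sleeve up. I then pulled the stem out of the clips and laid it in the grey V-blocks.

**Last checks:**
- **Rings and gland:** both rings look flat with the post or pin through the hole. The gland lies inside the tray rim and was aligned with the tray within about 1° just before release.
- **Stem:** its centre is about 1 mm from the cradle centre and its axis is within 0.2° of the grooves, measured in the top view. The arm hid most of it in the last side picture.
- **Surroundings:** the oil bottle is standing. I did not touch the decoys, and the arm is clear of everything.

**What disagreed:**
- **First grasp missed:** it closed above the large ring without touching it. The visible fingertips end about 19 mm above the reported TCP, so I corrected for that in every later grasp.
- **Cameras:** wrist-camera positions differed from the top and side views by about 1–4 mm, which was within the holders' clearances.

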